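# Test and pack the wedge cheese boxes

## Robot

A 6-joint arm with a two-finger parallel gripper is mounted at the origin on a cart in front of the work surface, level with it; the furniture and walls round the work are solid. World frame = base frame: x ahead of the robot, y to its left, z up, the work surface at z = 0. Lengths are in mm, angles in degrees, forces in N, time in s.
With the tool pointing down it reaches from about 350 to 925 mm from the base axis. Payload 6.4 kg.
Tool frame: the origin (TCP) lies between the finger pads; the fingertips stand 25 mm ahead of it and the grasp point (between the pads) lies 6 mm ahead of it; z points along the fingers, x is the direction in which the jaws open and shut, and the axes are right-handed (so a half turn about z gives the same grasp; the last joint's range is limited). The gripper opens to 94 mm and grips with 3 to 60 N. Pads are 16 mm wide; open, the fingers measure 119 mm over their backs; the gripper's body (75 mm by 177 mm) begins 78 mm behind the grasp point.
Start: joints at [-73.23, 14.043, 89.255, -0, 76.702, -9.975], TCP at [292.526, -580.467, 230.455] pointing down, gripper open.
Joint ranges: [-179.41, 179.41], [-58.25, 129.5], [7.25, 145.43], [-54.29, 234.29], [11.92, 165.04], [-157.13, 157.13]. Speed limits (degrees/s): [147.25, 147.25, 180, 180, 180, 180].

## Interface

Orientations are given as [roll, pitch, yaw] about the fixed x, y, z axes, in that order (R = Rz(yaw) Ry(pitch) Rx(roll)).
In Python, from workcell import env gives the robot as it stands. The module is installed in compiled form; this text tells all that it offers.
- The arm moves only by the tool move_arm, never from a script. Its arguments are lists of equal length, an entry for each row: "jaw": the finger opening in cm, from 0 to 9.4; "slide": the shift along the tool's x, y, z in cm, a list of three; "twist": the turn, a rotation vector about the tool's x, y, z in rad, a list of three. A call has 1 to 20 rows; each row shifts and turns the commanded pose from where the row before left it, along the tool's axes as they then stand; what a row does not reach is not made up. A row lasts 1/12 s, in which the tool goes at most 41.7 mm and 7.16 degrees, less where a joint would pass 70% of its speed; a pose out of reach is approached as far as the arm can. A call with a gripper value outside its range is refused whole. The fingers move at their own pace and stop on an object; "grip_force" is the grip in N (left out, the last holds). Time passes only in rows, so rows that do not move let the fingers close. It gives the time, the measured TCP pose, the force and the opening at its end, in the units of the state.
- env.get_obs(): the state, without advancing time (a new reading comes with each control period).
- env.camera(name): name is "scene" or "top" or "wrist"; returns a dict with "color" (384x512x3 uint8, red, green, blue), "fx", "fy", "cx", "cy" (pixels), "k1" (the pictures are not rectified: a ray, as slopes to the right and down, at radius r is drawn at 1 + k1 r^2 times it, then the intrinsics apply), "eye" and "rotation" of the camera in the world; the wrist camera has in their place "hand_eye" (4x4, takes a point from camera to tool coordinates, whose origin is the TCP and whose axes are the tool frame's). Camera axes: x right, y up, looking along -z (the intrinsics and any distortion apply to the point x, -y, -z); pixel columns grow to the right and rows downward; lengths in mm; the calibration is good to about 2 mm. A picture is of the moment at which its call begins: read the wrist's pose just before it. There is no depth.
- env.close_job(): hands the job in, once; it reports no verdict.
The state is a dict: "time": time; "joint_positions": joint angles; "joint_vel": joint speeds; "joint_torque": joint torques, N m; "ee_pos": TCP position; "tcp_rot": TCP orientation; "wrist_force": force on the tool from outside, world axes, zero at the start; "moment": the same for the moment, N m; "finger_gap": opening from 0.0 (shut) to 1.0 (fully open).
Only numpy, scipy, OpenCV 4.12 (cv2) and the standard library are available. Lean on these libraries where they do the work, as an engineer would, in place of code of your own. Each camera call takes 0.05 s, during which the arm holds its last target. There are 200 camera calls.

## Task

Press the seal button on each wedge-shaped cheese box until it clicks down and stays down, and feel how hard it was. Pack the boxes with a sound seal (a firm click, about 9 to 10 N) upright and flat on the floor of the divided fridge tray, at most two to a compartment and then head to tail so that they fill it; stand any with a weak seal (a light click, about 3 N) upright on the grey drying mat. Leave the honey jar, salt shaker and tin where they are.

Things in the scene. Friction and masses are not known exactly. Their poses are not given: they have to be found in the camera images.
- box_a: Wedge-shaped cheese box, white with grey lid; all alike (mm). Origin on the underside, z up. From above: ends at x=-60 (64 wide) and x=+60 (40 wide); straight side y=-26; slanting side y=+38 (wide end) to +14. Lid top z=40. Lifting fin to pinch, over the origin: 40 long in x, 14 thick in y, top z=70. Round sprung button, 26 across, at x=-42, y=+4: top z=52, clicked 44. 0.25 kg. None if absent.
- button_a (a joint): how far down the seal button of box_a is, m: 0 up, 0.008 clicked. Its snap spring resists more and more over the first 2 mm or so, then gives way: the button snaps down and stays down. A weak seal gives way at about 3 N, a sound one only at about 9 to 10 N; they look the same. None if absent.
- box_b: Wedge-shaped cheese box, white with grey lid; all alike (mm). Origin on the underside, z up. From above: ends at x=-60 (64 wide) and x=+60 (40 wide); straight side y=-26; slanting side y=+38 (wide end) to +14. Lid top z=40. Lifting fin to pinch, over the origin: 40 long in x, 14 thick in y, top z=70. Round sprung button, 26 across, at x=-42, y=+4: top z=52, clicked 44. 0.25 kg. None if absent.
- button_b (a joint): how far down the seal button of box_b is, m: 0 up, 0.008 clicked. Its snap spring resists more and more over the first 2 mm or so, then gives way: the button snaps down and stays down. A weak seal gives way at about 3 N, a sound one only at about 9 to 10 N; they look the same. None if absent.
- box_c: Wedge-shaped cheese box, white with grey lid; all alike (mm). Origin on the underside, z up. From above: ends at x=-60 (64 wide) and x=+60 (40 wide); straight side y=-26; slanting side y=+38 (wide end) to +14. Lid top z=40. Lifting fin to pinch, over the origin: 40 long in x, 14 thick in y, top z=70. Round sprung button, 26 across, at x=-42, y=+4: top z=52, clicked 44. 0.25 kg. None if absent.
- button_c (a joint): how far down the seal button of box_c is, m: 0 up, 0.008 clicked. Its snap spring resists more and more over the first 2 mm or so, then gives way: the button snaps down and stays down. A weak seal gives way at about 3 N, a sound one only at about 9 to 10 N; they look the same. None if absent.
- box_d: Wedge-shaped cheese box, white with grey lid; all alike (mm). Origin on the underside, z up. From above: ends at x=-60 (64 wide) and x=+60 (40 wide); straight side y=-26; slanting side y=+38 (wide end) to +14. Lid top z=40. Lifting fin to pinch, over the origin: 40 long in x, 14 thick in y, top z=70. Round sprung button, 26 across, at x=-42, y=+4: top z=52, clicked 44. 0.25 kg. None if absent.
- button_d (a joint): how far down the seal button of box_d is, m: 0 up, 0.008 clicked. Its snap spring resists more and more over the first 2 mm or so, then gives way: the button snaps down and stays down. A weak seal gives way at about 3 N, a sound one only at about 9 to 10 N; they look the same. None if absent.
- box_e: Wedge-shaped cheese box, white with grey lid; all alike (mm). Origin on the underside, z up. From above: ends at x=-60 (64 wide) and x=+60 (40 wide); straight side y=-26; slanting side y=+38 (wide end) to +14. Lid top z=40. Lifting fin to pinch, over the origin: 40 long in x, 14 thick in y, top z=70. Round sprung button, 26 across, at x=-42, y=+4: top z=52, clicked 44. 0.25 kg. None if absent.
- button_e (a joint): how far down the seal button of box_e is, m: 0 up, 0.008 clicked. Its snap spring resists more and more over the first 2 mm or so, then gives way: the button snaps down and stays down. A weak seal gives way at about 3 N, a sound one only at about 9 to 10 N; they look the same. None if absent.
- tray: fixed shallow metal fridge tray, outside 140 (its x) by 246 (its y) by 30 mm high; origin under its centre, z up. Floor 5 mm thick, outer walls 6 mm; a 6 mm wall along x at y=0 makes two compartments, each 128 (x) by 114 (y) mm inside, centred at y=-60 and +60. Each takes one box, or two lying along x head to tail, slanting sides together (120 by 104 mm).
- mat: fixed grey ribbed drying mat, 130 mm (its x) by 84 mm (its y), 6 mm thick; origin at the centre of its underside, z up
- honey_jar: honey jar, 75 mm wide, 112 mm tall, a bystander; origin at the centre of its underside
- salt_shaker: salt shaker, 44 mm wide, 90 mm tall, a bystander; origin at the centre of its underside
- tin: flat food tin, 86 mm wide, 40 mm tall, a bystander; origin at the centre of its underside
Not all that is in view belongs to the job. Leave any blue or turquoise look-alike of the box_b alone.

How it is judged (in metres and radians):
At the end, for the whole second after the job is handed in: Every button is down over 6 mm and every box upright (0.06 rad) and still; each sound box lies along a tray compartment, underside within 4.5 mm of its floor; each weak box stands on the mat, centre within 4 cm of the mat's each way. (Judged by the clicked button's rest: sound 7.8 mm, weak 8.4 mm.) (angle between each of box_a, box_b, box_c, box_d, box_e's own z axis and vertical below 0.06 rad and linear speed of each of box_a, box_b, box_c, box_d, box_e below 0.02 m/s and ((value of joint button_a between 0.006 and 0.0081 m and x of box_a in the frame of tray between -0.02 and 0.02 m and y of box_a in the frame of tray between -0.11 and 0.11 m and z of box_a in the frame of tray between 0 and 0.0095 m) or (value of joint button_a above 0.0081 m and x of box_a in the frame of mat between -0.04 and 0.04 m and y of box_a in the frame of mat between -0.04 and 0.04 m and z of box_a in the frame of mat between 0.002 and 0.012 m)) and ((value of joint button_b between 0.006 and 0.0081 m and x of box_b in the frame of tray between -0.02 and 0.02 m and y of box_b in the frame of tray between -0.11 and 0.11 m and z of box_b in the frame of tray between 0 and 0.0095 m) or (value of joint button_b above 0.0081 m and x of box_b in the frame of mat between -0.04 and 0.04 m and y of box_b in the frame of mat between -0.04 and 0.04 m and z of box_b in the frame of mat between 0.002 and 0.012 m)) and ((value of joint button_c between 0.006 and 0.0081 m and x of box_c in the frame of tray between -0.02 and 0.02 m and y of box_c in the frame of tray between -0.11 and 0.11 m and z of box_c in the frame of tray between 0 and 0.0095 m) or (value of joint button_c above 0.0081 m and x of box_c in the frame of mat between -0.04 and 0.04 m and y of box_c in the frame of mat between -0.04 and 0.04 m and z of box_c in the frame of mat between 0.002 and 0.012 m)) and ((value of joint button_d between 0.006 and 0.0081 m and x of box_d in the frame of tray between -0.02 and 0.02 m and y of box_d in the frame of tray between -0.11 and 0.11 m and z of box_d in the frame of tray between 0 and 0.0095 m) or (value of joint button_d above 0.0081 m and x of box_d in the frame of mat between -0.04 and 0.04 m and y of box_d in the frame of mat between -0.04 and 0.04 m and z of box_d in the frame of mat between 0.002 and 0.012 m)) and ((value of joint button_e between 0.006 and 0.0081 m and x of box_e in the frame of tray between -0.02 and 0.02 m and y of box_e in the frame of tray between -0.11 and 0.11 m and z of box_e in the frame of tray between 0 and 0.0095 m) or (value of joint button_e above 0.0081 m and x of box_e in the frame of mat between -0.04 and 0.04 m and y of box_e in the frame of mat between -0.04 and 0.04 m and z of box_e in the frame of mat between 0.002 and 0.012 m))); the robot touches nothing.
It fails at once if a bystander (honey jar, salt shaker, tin) is pushed more than 3 cm (distance of any of honey_jar, salt_shaker, tin from where it was at the start of the episode above 0.03 m).
Of box_a, box_b, box_c, box_d, box_e only 4 to 5 are there at a start; the rules pass over those that are not, and their reading is None.
At some moment in a run one of box_a, box_b, box_c, box_d, box_e may be knocked a few centimetres aside while the robot is not near it.
It also fails if it takes over 210 s, if anything falls off the work surface, if the arm or the gripper's body presses on something with over 40 N, if the wrist force passes 120 N, or if a joint passes its speed limit or range.

## Working session

There is one attempt and no reset: what is moved stays moved. The work goes in short steps, Python scripts to look and compute and a tool call to move; the robot and the scene stay as the last step left them, time stands still between calls to the robot, and variables do not carry over. Pictures are saved under pics/ and viewed, about 12 in all and at most 16, crops included, and the job is handed in when it is done.

Besides the shell and the picture viewer there is one more tool, called after ">>>" as name(argument=value, ...), one argument or row to a line, values as JSON. move_arm: Moves the arm, as the interface text tells. Its arguments: {"type":"object","properties":{"jaw":{"type":"array","items":{"type":"number"}},"slide":{"type":"array","items":{"type":"array","items":{"type":"number"}}},"twist":{"type":"array","items":{"type":"array","items":{"type":"number"}}},"grip_force":{"type":"number"}},"required":["jaw","slide","twist"]}

```bash
mkdir -p pics; cat > h.py <<'E'
import numpy as np, cv2
from workcell import env
from scipy.spatial.transform import Rotation as R
def save(im,fn): cv2.imwrite('pics/'+fn,cv2.cvtColor(im,cv2.COLOR_RGB2BGR))
def ray(c,u,v,pose=None):
    d=np.array([(u-c['cx'])/c['fx'],(v-c['cy'])/c['fy']]); s=d.copy()
    for _ in range(20): s=d/(1+c['k1']*(s@s))
    r=np.array([s[0],-s[1],-1.])
    if pose is None: return np.array(c['eye']),np.array(c['rotation'])@r
    H=np.array(c['hand_eye']); p,rpy=pose; W=R.from_euler('xyz',rpy,degrees=True).as_matrix()
    return np.array(p)+W@H[:3,3], W@H[:3,:3]@r
def atz(c,u,v,z,pose=None):
    o,d=ray(c,u,v,pose); return o+d*(z-o[2])/d[2]
def proj(c,P,pose=None):
    P=np.atleast_2d(P).astype(float)
    if pose is None: o,M=np.array(c['eye']),np.array(c['rotation'])
    else:
        H=np.array(c['hand_eye']); p,rpy=pose; W=R.from_euler('xyz',rpy,degrees=True).as_matrix()
        o,M=np.array(p)+W@H[:3,3],W@H[:3,:3]
    q=(P-o)@M; s=np.c_[q[:,0]/-q[:,2],-q[:,1]/-q[:,2]]; s=s*(1+c['k1']*(s**2).sum(1))[:,None]
    return s*[c['fx'],c['fy']]+[c['cx'],c['cy']]
E
python3 - <<'E'
from h import *
o=env.get_obs();print(o)
for n in('top','scene'):
    c=env.camera(n);save(cv2.resize(c['color'],(800,600),interpolation=cv2.INTER_CUBIC),n+'0.png')
    print(n,{k:v for k,v in c.items() if k!='color'})
E
```

```text
{'time': 0.0, 'joint_positions': array([-7.32275781e+01,  1.40830923e+01,  8.93245707e+01,  1.57452603e-03,
        7.67029850e+01, -9.97379139e+00]), 'joint_vel': array([ 0.08332052,  0.00702753, -0.0145501 ,  0.10078399,  0.07650488,
        0.11009461]), 'joint_torque': array([ 2.74300444e-03, -4.15834272e+01, -3.14602304e+01,  6.85932627e-02,
        3.31872341e-02, -1.30656667e-04]), 'ee_pos': array([ 292.3874736 , -579.89910925,  229.35999005]), 'tcp_rot': array([-1.79979328e+02,  1.08710398e-01, -6.32541307e+01]), 'wrist_force': array([-0.26621802, -0.18807358,  0.05583851]), 'moment': array([0.01998199, 0.02037338, 0.05888289]), 'finger_gap': 1.0015573280642767}
top {'fx': 449.088177796924, 'fy': 449.088177796924, 'cx': 254.71281244189308, 'cy': 187.30527438444742, 'k1': -0.11959822149546583, 'eye': array([ 390.08712438,  -52.77597701, 1539.77652408]), 'rotation': array([  6.25839598,   0.32193806, -91.53014311])}
scene {'fx': 450.3514006240845, 'fy': 450.3514006240845, 'cx': 255.63118363443115, 'cy': 187.60688127423555, 'k1': -0.02774468780783535, 'eye': array([ 499.96008095, -729.0223239 , 1388.74561386]), 'rotation': array([26.88868372,  0.12342209, -3.65736272])}
```

View pics/top0.png

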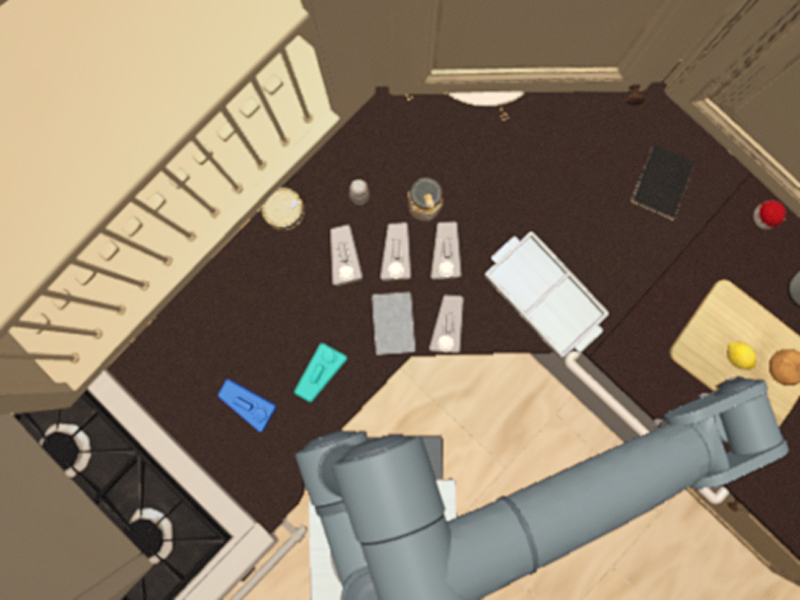

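View pics/scene0.png

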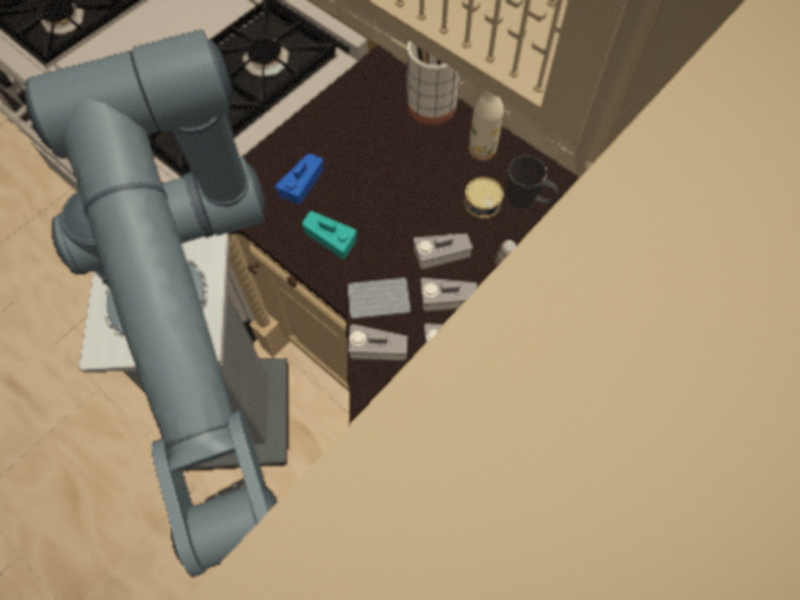

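Top view: four white boxes, with buttons at about (346,272), (396,269), (446,268) and (445,342). The mat is at (394,323) and the tray at (547,293). The blue (247,404) and turquoise (320,372) boxes are the look-alikes, so I leave them. The jar is at (426,198), the shaker at (359,190) and the tin at (283,208).

```bash
sed -i "s/np.array(c\['rotation'\])/R.from_euler('xyz',c['rotation'],degrees=True).as_matrix()/g" h.py
python3 - <<'E'
from h import *
c=env.camera('top')
x0,y0,x1,y1=200,105,400,235
save(cv2.resize(c['color'][y0:y1,x0:x1],None,fx=4,fy=4,interpolation=cv2.INTER_CUBIC),'top1.png')
for n,(u,v),z in [('b1',(346,272),52),('b2',(396,269),52),('b3',(446,268),52),('b4',(445,342),52),('mat',(394,323),6),('tray',(547,293),15),('jar',(426,198),80),('salt',(359,190),70),('tin',(283,208),40)]:
    print(n,atz(c,u*.64,v*.64,z).round())
w=env.camera('wrist');print({k:v for k,v in w.items() if k!='color'})
E
```

```text
b1 [601.  61.  52.]
b2 [604. -46.  52.]
b3 [ 604. -153.   52.]
b4 [ 446. -146.   52.]
mat [492. -38.   6.]
tray [ 548. -376.   15.]
jar [ 751. -114.   80.]
salt [776.  29.  70.]
tin [748. 198.  40.]
{'fx': 320.8530203138291, 'fy': 320.8530203138291, 'cx': 255.05571302623576, 'cy': 190.06451769928393, 'k1': -0.08190506540679746, 'hand_eye': array([[ 9.99999421e-01, -8.33337863e-04, -6.81262413e-04,
        -4.71761116e-01],
       [-9.83878941e-04, -9.64369565e-01, -2.64556939e-01,
        -7.69922069e+01],
       [-4.36523423e-04,  2.64557456e-01, -9.64369826e-01,
        -1.54786834e+02],
       [ 0.00000000e+00,  0.00000000e+00,  0.00000000e+00,
         1.00000000e+00]])}
```

View pics/top1.png

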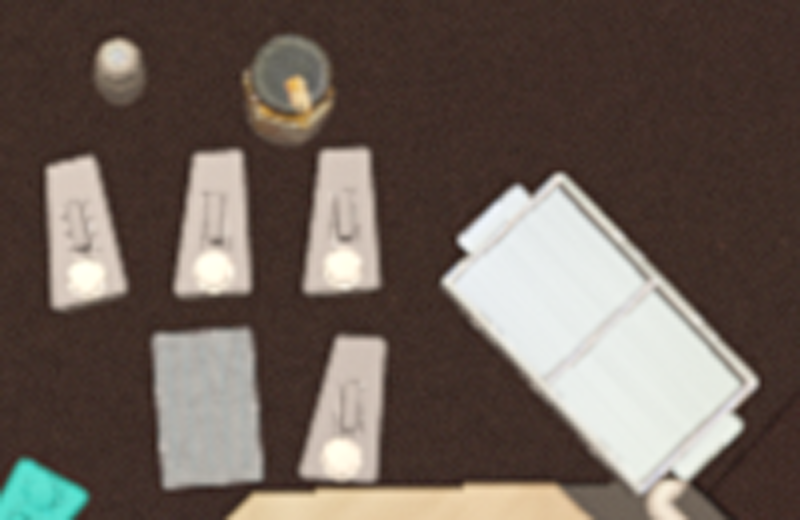

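>>> move_arm(
  jaw=[9.4,9.4,9.4,9.4,9.4,9.4,9.4,9.4,9.4,9.4,9.4,9.4,9.4,9.4,9.4,9.4,9.4,9.4,9.4,9.4],
  slide=[
    [0,0,0],
    [0,0,0],
    [0,0,0],
    [0,0,0],
    [-3.3,-1.86,-0.6],
    [-3.3,-1.86,-0.6],
    [-3.3,-1.86,-0.6],
    [-3.3,-1.86,-0.6],
    [-3.3,-1.86,-0.6],
    [-3.3,-1.86,-0.6],
    [-3.3,-1.86,-0.6],
    [-3.3,-1.86,-0.6],
    [-3.3,-1.86,-0.6],
    [-3.3,-1.86,-0.6],
    [-3.3,-1.86,-0.6],
    [-3.3,-1.86,-0.6],
    [-3.3,-1.86,-0.6],
    [-3.3,-1.86,-0.6],
    [-3.3,-1.86,-0.6],
    [-3.3,-1.86,-0.6],
  ],
  twist=[
    [0,0,0.117],
    [0,0,0.117],
    [0,0,0.117],
    [0,0,0.116],
    [0,0,0],
    [0,0,0],
    [0,0,0],
    [0,0,0],
    [0,0,0],
    [0,0,0],
    [0,0,0],
    [0,0,0],
    [0,0,0],
    [0,0,0],
    [0,0,0],
    [0,0,0],
    [0,0,0],
    [0,0,0],
    [0,0,0],
    [0,0,0],
  ],
)

```text
time: 1.87
ee_pos: [590.7, -50.6, 326.7]
tcp_rot: [180.0, -0.0, -90.0]
wrist_force: [-0.6, -0.1, -0.6]
finger_gap: 0.995
```

```bash
cat >> h.py <<'E'
def pose():
    o=env.get_obs(); return o['ee_pos'],o['tcp_rot']
def shot(fn=None,s=1.5625):
    p=pose(); c=env.camera('wrist')
    if fn: save(cv2.resize(c['color'],None,fx=s,fy=s,interpolation=cv2.INTER_CUBIC),fn)
    np.save('pics/'+(fn or 'last')+'.npy',c['color']); 
    import pickle; cc={k:v for k,v in c.items() if k!='color'}; pickle.dump((cc,p),open('pics/%s.pkl'%(fn or 'last'),'wb'))
    return c,p
def load(fn):
    import pickle; cc,p=pickle.load(open('pics/%s.pkl'%fn,'rb')); cc['color']=np.load('pics/%s.npy'%fn); return cc,p
E
python3 - <<'E'
from h import *
c,p=shot('w1.png');o=env.get_obs();print(o['time'],p,o['joint_positions'].round(1),o['wrist_force'])
E
```

```text
1.9167 (array([590.73951347, -50.61665968, 326.68070686]), array([ 1.79998187e+02, -4.46741565e-03, -9.00030893e+01])) [-15.4   2.9  91.5   0.2  85.4  74.3] [-1.12822207  3.37573798  0.40954295]
```

View pics/w1.png

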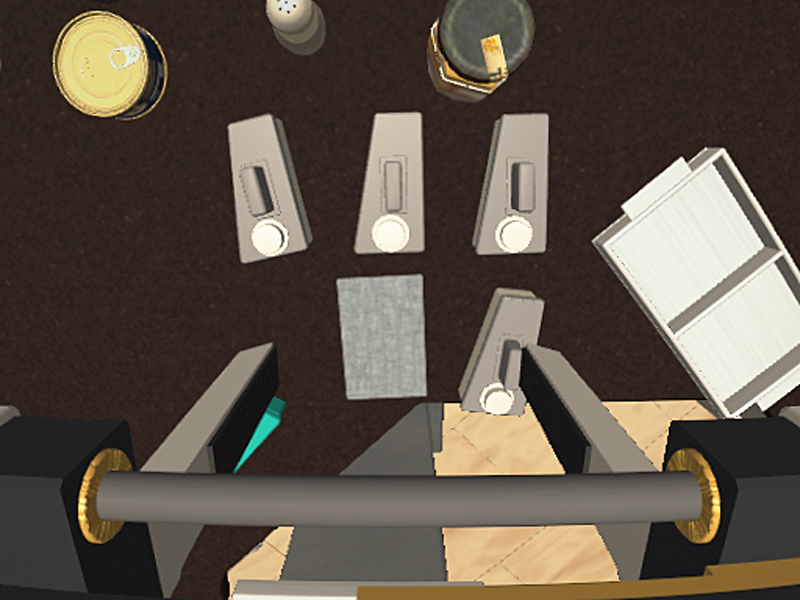

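Wrist view (800 px wide): buttons at (270,238), (391,233), (515,234) and (497,400). The mat corners are (337,279), (422,275), (427,395), (347,399). The tray is at right, with its rim corners at (594,242) and (715,150).

```bash
cat >> h.py <<'E'
from scipy.optimize import least_squares
L=dict(TL=(60,14,40),TR=(60,-26,40),BL=(-60,38,40),BR=(-60,-26,40),B=(-42,4,52),BD=(-42,4,44),F0=(20,0,70),F1=(-20,0,70))
def tf(q,P):
    x,y,a=q[:3]; P=np.atleast_2d(P).astype(float); ca,sa=np.cos(a),np.sin(a)
    return np.c_[x+ca*P[:,0]-sa*P[:,1], y+sa*P[:,0]+ca*P[:,1], P[:,2]+(q[3] if len(q)>3 else 0)]
def fit(c,p,obs,q0,z0=0,s=1.5625):
    """obs: name->pixel in displayed picture; returns x,y,yaw(rad) residual px"""
    K=list(obs); uv=np.array([obs[k] for k in K])/s; P=np.array([L[k] for k in K])+[0,0,z0]
    r=least_squares(lambda q:(proj(c,tf(q,P),p)-uv).ravel(),q0,x_scale=[10,10,.1],loss='soft_l1')
    return r.x,(r.fun.reshape(-1,2)).round(1)
def wire(im,c,p,q,z0=0,s=1.5625,col=(255,0,0),off=(0,0)):
    C=[(60,14),(60,-26),(-60,-26),(-60,38)]
    t=np.arange(0,6.3,.3)
    for P in ([(x,y,40) for x,y in C],[(x,y,0) for x,y in C],[(20,7,70),(20,-7,70),(-20,-7,70),(-20,7,70)],[(-42+13*np.cos(k),4+13*np.sin(k),52) for k in t]):
        uv=proj(c,tf(q,np.array(P)+[0,0,z0]),p)*s-off
        cv2.polylines(im,[np.round(uv).astype(int)],True,col,1)
E
cat > s1.py <<'E'
from h import *
c,p=load('w1.png')
O=[dict(TL=(228,123),TR=(274,115),BL=(243,263),B=(270,236)),dict(TL=(376,113),TR=(421,112),BL=(357,251),BR=(425,251),B=(391,232)),
dict(TL=(505,115),TR=(549,114),BR=(547,251),B=(515,233)),dict(B=(497,399),F0=(512,341),F1=(504,386),TR=(543,299))]
im=cv2.resize(c['color'],None,fx=2.4,fy=2.4,interpolation=cv2.INTER_CUBIC)
for o,q0 in zip(O,[(640,50,.2),(640,-50,0),(640,-150,0),(490,-150,0)]):
    q,r=fit(c,p,o,q0);print(q[:2].round(1),np.degrees(q[2]).round(1),r.tolist());wire(im,c,p,q,s=2.4)
for n,u in dict(m1=(337,279),m2=(422,275),m3=(427,395),m4=(347,399)).items(): print(n,atz(c,u[0]/1.5625,u[1]/1.5625,6,p).round(1))
for n,u in dict(t1=(594,242),t2=(715,148)).items(): print(n,atz(c,u[0]/1.5625,u[1]/1.5625,30,p).round(1))
save(im[150:700,320:900],'ov1.png')
E
python3 s1.py
```

```text
[644.5  66.6] 13.0 [[0.5, -0.2], [-0.3, -2.7], [0.0, 0.5], [-0.2, 1.2]]
[648.1 -46.8] 1.9 [[-0.6, -0.9], [1.2, -1.3], [-1.9, 1.5], [0.5, 0.0], [0.1, 1.3]]
[ 647.1 -154.8] 2.2 [[-1.1, -0.9], [0.8, -0.9], [-0.6, 0.9], [0.9, 1.6]]
[ 491.2 -149.1] -7.6 [[-2.9, -0.3], [1.1, 2.6], [0.6, 0.2], [-0.4, -1.7]]
m1 [555.3   9.4   6. ]
m2 [559.3 -73.4   6. ]
m3 [431.2 -80.4   6. ]
m4 [426.5   3.2   6. ]
t1 [ 596.3 -230.2   30. ]
t2 [ 683.  -335.3   30. ]
```

View pics/ov1.png

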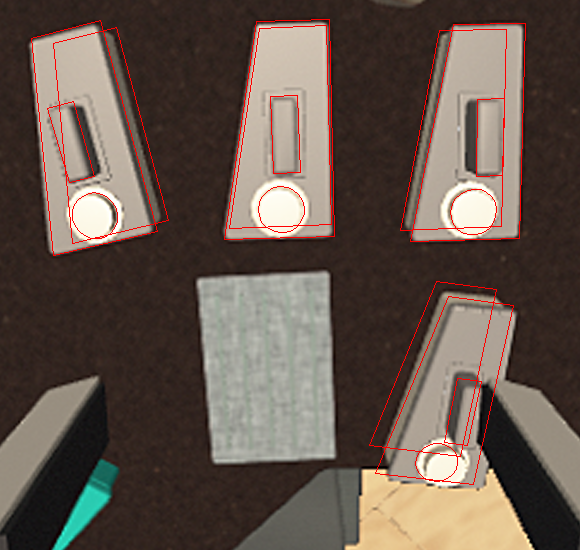

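```bash
cat > s2.py <<'E'
from h import *
c,p=load('w1.png')
O=[dict(TL=(30,37),TR=(100,22),BL=(52,254),BR=(152,232),B=(94,215)),dict(TL=(256,24),TR=(328,20),BR=(333,236),BL=(225,239),B=(282,211)),
dict(TL=(452,26),TR=(525,25),BR=(519,240),BL=(411,241),B=(470,212),F0=(489,98),F1=(488,176)),dict(TL=(444,300),TR=(515,308),BR=(486,487),BL=(388,480),B=(440,463))]
for o,q0 in zip(O,[(640,50,.2),(640,-50,0),(640,-150,0),(490,-150,0)]):
    o={k:(v[0]+320,v[1]+150) for k,v in o.items()}
    q,r=fit(c,p,o,q0,s=2.4);print(q[:2].round(1),np.degrees(q[2]).round(1),r.tolist())
    q,r=fit(c,p,o,tuple(q0)+(0,),s=2.4) if 0 else (None,None)
    K=list(o);uv=np.array([o[k] for k in K])/2.4;P=np.array([L[k] for k in K])
    rr=least_squares(lambda q:(proj(c,tf(q,P),p)-uv).ravel(),list(q0)+[0.],x_scale=[10,10,.1,10]);print('   free z',rr.x.round(2),np.abs(rr.fun).max().round(1))
E
python3 s2.py
```

```text
[644.5  67.4] 12.4 [[0.4, 0.4], [-0.0, -0.6], [-0.6, 0.3], [1.3, -0.3], [-0.8, 0.2]]
   free z [ 6.4437e+02  6.8170e+01  2.2000e-01 -2.5400e+00] 1.0
[647.4 -46.7] 2.2 [[-0.2, -0.5], [0.3, -0.0], [0.6, 0.2], [-0.3, 0.7], [-0.3, -0.2]]
   free z [ 6.4724e+02 -4.6660e+01  4.0000e-02 -3.5400e+00] 0.4
[ 646.7 -154.3] 2.1 [[0.1, -0.3], [-0.2, -0.5], [-0.5, -0.6], [-0.9, 0.4], [1.0, 0.2], [0.4, 0.6], [0.1, 0.1]]
   free z [ 6.4657e+02 -1.5467e+02  4.0000e-02 -1.4500e+00] 1.0
[ 488.9 -152.5] -4.0 [[1.3, 0.4], [-0.9, -1.0], [-0.5, -0.6], [-0.9, -0.0], [2.4, 1.4]]
   free z [ 4.8848e+02 -1.5235e+02 -7.0000e-02 -1.1500e+00] 2.1
```

>>> move_arm(
  jaw=[0,0,0,0,0,0,0,0,0,0,0,0,0],
  slide=[
    [-0.08,-0.18,3.0],
    [-0.08,-0.18,3.0],
    [-0.08,-0.18,3.0],
    [-0.08,-0.18,3.0],
    [-0.08,-0.18,3.0],
    [-0.08,-0.18,3.0],
    [-0.08,-0.18,3.0],
    [-0.07,-0.2,3.0],
    [0,0,0.4],
    [0,0,0.4],
    [0,0,0],
    [0,0,0],
    [0,0,0],
  ],
  twist=[
    [0,0,0],
    [0,0,0],
    [0,0,0],
    [0,0,0],
    [0,0,0],
    [0,0,0],
    [0,0,0],
    [0,0,0],
    [0,0,0],
    [0,0,0],
    [0,0,0],
    [0,0,0],
    [0,0,0],
  ],
)

```text
time: 3.0
ee_pos: [606.3, -46.7, 80.8]
tcp_rot: [-179.8, -0.1, -90.0]
wrist_force: [0.3, -0.5, -0.6]
finger_gap: 0.119
```

```bash
python3 - <<'E'
from h import *
c,p=shot('w2.png');print(p,env.get_obs()['wrist_force'],env.get_obs()['finger_gap'])
E
```

```text
(array([606.29419092, -46.66822705,  80.81965932]), array([-1.79783451e+02, -5.94159919e-02, -9.00131823e+01])) [ 0.65096018 -0.20363389 -1.08929293] 0.06887491745144836
```

View pics/w2.png

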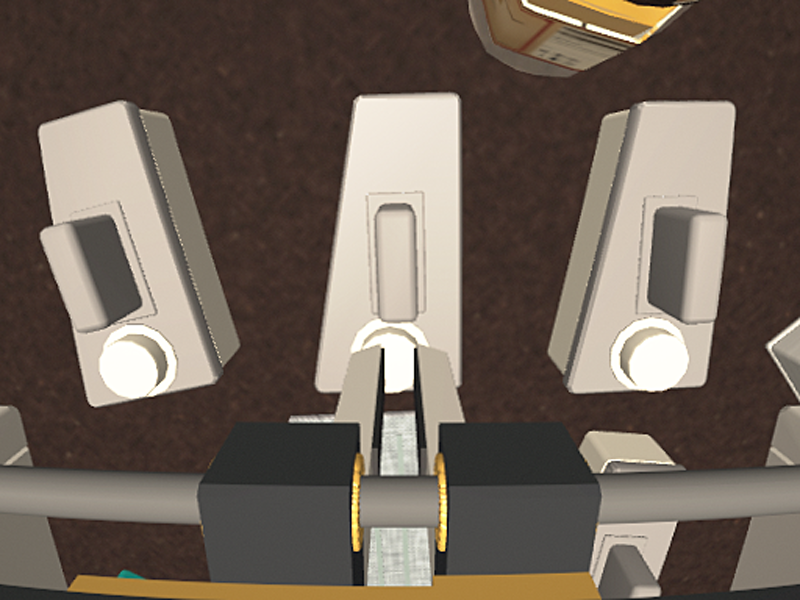

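Close view of box 2: lid corners at (355,96), (461,95), (461,388), (316,390). The closed fingers at (400,370) stand over its button, about 3 mm to the right of centre. Now I press it in small steps.

>>> move_arm(
  jaw=[0,0,0,0],
  slide=[
    [-0.2,0,0.1],
    [0,0,0],
    [0,0,0],
    [0,0,0],
  ],
  twist=[
    [0,0,0],
    [0,0,0],
    [0,0,0],
    [0,0,0],
  ],
)

```text
time: 3.38
ee_pos: [604.9, -44.2, 77.7]
tcp_rot: [-180.0, -0.0, -90.0]
wrist_force: [0.2, -0.4, -1.1]
finger_gap: 0.004
```

>>> move_arm(
  jaw=[0,0,0],
  slide=[
    [0,0,0.05],
    [0,0,0],
    [0,0,0],
  ],
  twist=[
    [0,0,0],
    [0,0,0],
    [0,0,0],
  ],
)

```text
time: 3.63
ee_pos: [604.9, -44.3, 77.0]
tcp_rot: [-180.0, 0.0, -90.0]
wrist_force: [0.7, 0.5, 0.2]
finger_gap: 0.006
```

>>> move_arm(
  jaw=[0,0,0],
  slide=[
    [0,0,0.05],
    [0,0,0],
    [0,0,0],
  ],
  twist=[
    [0,0,0],
    [0,0,0],
    [0,0,0],
  ],
)

```text
time: 3.88
ee_pos: [604.9, -44.3, 76.8]
tcp_rot: [-180.0, -0.0, -90.0]
wrist_force: [-1.0, 0.0, 3.7]
finger_gap: 0.011
```

>>> move_arm(
  jaw=[0,0,0],
  slide=[
    [0,0,0.05],
    [0,0,0],
    [0,0,0],
  ],
  twist=[
    [0,0,0],
    [0,0,0],
    [0,0,0],
  ],
)

```text
time: 4.13
ee_pos: [604.9, -44.2, 76.4]
tcp_rot: [180.0, -0.0, -90.0]
wrist_force: [-2.1, 0.8, 4.9]
finger_gap: 0.008
```

>>> move_arm(
  jaw=[0,0,0],
  slide=[
    [0,0,0.05],
    [0,0,0],
    [0,0,0],
  ],
  twist=[
    [0,0,0],
    [0,0,0],
    [0,0,0],
  ],
)

```text
time: 4.38
ee_pos: [605.0, -44.3, 76.2]
tcp_rot: [-180.0, -0.0, -90.0]
wrist_force: [-2.5, 0.8, 6.7]
finger_gap: 0.005
```

>>> move_arm(
  jaw=[0,0,0],
  slide=[
    [0,0,0.05],
    [0,0,0],
    [0,0,0],
  ],
  twist=[
    [0,0,0],
    [0,0,0],
    [0,0,0],
  ],
)

```text
time: 4.63
ee_pos: [605.0, -44.3, 75.7]
tcp_rot: [180.0, -0.0, -90.0]
wrist_force: [-2.8, 0.8, 7.0]
finger_gap: 0.002
```

>>> move_arm(
  jaw=[0,0,0],
  slide=[
    [0,0,0.05],
    [0,0,0],
    [0,0,0],
  ],
  twist=[
    [0,0,0],
    [0,0,0],
    [0,0,0],
  ],
)

```text
time: 4.88
ee_pos: [605.0, -44.2, 75.2]
tcp_rot: [180.0, -0.0, -90.0]
wrist_force: [-2.4, 0.1, 7.0]
finger_gap: 0.006
```

>>> move_arm(
  jaw=[0,0,0],
  slide=[
    [0,0,0.05],
    [0,0,0],
    [0,0,0],
  ],
  twist=[
    [0,0,0],
    [0,0,0],
    [0,0,0],
  ],
)

```text
time: 5.13
ee_pos: [605.0, -44.3, 74.3]
tcp_rot: [-180.0, -0.0, -90.0]
wrist_force: [-1.2, -0.4, 3.9]
finger_gap: 0.002
```

>>> move_arm(
  jaw=[0,0,0,0,0,0],
  slide=[
    [0,0,0.1],
    [0,0,0.1],
    [0,0,0.1],
    [0,0,0.1],
    [0,0,0],
    [0,0,0],
  ],
  twist=[
    [0,0,0],
    [0,0,0],
    [0,0,0],
    [0,0,0],
    [0,0,0],
    [0,0,0],
  ],
)

```text
time: 5.63
ee_pos: [604.7, -44.2, 69.7]
tcp_rot: [180.0, 0.0, -90.0]
wrist_force: [-0.9, 0.0, -0.1]
finger_gap: 0.004
```

>>> move_arm(
  jaw=[0,0,0,0],
  slide=[
    [0,0,0.05],
    [0,0,0.05],
    [0,0,0],
    [0,0,0],
  ],
  twist=[
    [0,0,0],
    [0,0,0],
    [0,0,0],
    [0,0,0],
  ],
)

```text
time: 5.97
ee_pos: [604.9, -44.2, 69.2]
tcp_rot: [180.0, -0.0, -90.0]
wrist_force: [-1.0, 0.6, 2.8]
finger_gap: 0.002
```

```bash
cat > s3.py <<'E'
from h import *
c,p=load('w2.png')
O=[dict(TL=(39,133),TR=(124,102),BL=(92,406),BR=(219,381)),dict(TL=(355,96),TR=(461,95),BR=(461,388),BL=(316,390),F0=(396,206),F1=(396,320)),
dict(TL=(634,103),TR=(735,102),BR=(706,388),BL=(567,391))]
for o,q0 in zip(O,[(640,50,.2),(640,-50,0),(640,-150,0)]):
    q,r=fit(c,p,o,q0);print(q[:2].round(1),np.degrees(q[2]).round(1),r.tolist())
    K=list(o);uv=np.array([o[k] for k in K])/1.5625;P=np.array([L[k] for k in K])
    rr=least_squares(lambda q:(proj(c,tf(q,P),p)-uv).ravel(),list(q0)+[0.],x_scale=[10,10,.1,10]);print('   free z',rr.x.round(2),np.abs(rr.fun).max().round(1))
E
python3 s3.py
```

```text
[642.2  68.9] 13.5 [[-3.1, -1.7], [0.4, -0.7], [-0.5, 5.2], [2.0, 3.1]]
   free z [ 6.4203e+02  7.2530e+01  2.3000e-01 -6.8800e+00] 1.0
[648.4 -45.6] 1.6 [[-0.4, -2.5], [1.0, -3.7], [0.3, 0.2], [-2.5, 1.3], [-0.7, 0.4], [1.4, 1.8]]
   free z [ 6.4746e+02 -4.5720e+01  3.0000e-02 -4.4500e+00] 1.6
[ 646.5 -153.4] 3.3 [[1.1, -0.1], [-0.4, -0.5], [0.3, -0.3], [-0.9, 4.2]]
   free z [ 6.4666e+02 -1.5461e+02  5.0000e-02 -2.5500e+00] 2.0
```

Box 2 clicked: it peaked at 7 N or more and gave way over 2 mm, so it is sound. Next is box 3.

>>> move_arm(
  jaw=[0,0,0,0,0,0,0,0,0,0,0],
  slide=[
    [0,0,-1.5],
    [0,0,-1.5],
    [2.7,0,0],
    [2.7,0,0],
    [2.7,0,0],
    [2.7,0,0],
    [0,0,1.0],
    [0,0,1.1],
    [0,0,0],
    [0,0,0],
    [0,0,0],
  ],
  twist=[
    [0,0,0],
    [0,0,0],
    [0,0,0],
    [0,0,0],
    [0,0,0],
    [0,0,0],
    [0,0,0],
    [0,0,0],
    [0,0,0],
    [0,0,0],
    [0,0,0],
  ],
)

```text
time: 6.88
ee_pos: [604.4, -150.9, 77.5]
tcp_rot: [179.9, 0.0, -89.9]
wrist_force: [0.5, 0.4, -0.9]
finger_gap: 0.006
```

>>> move_arm(
  jaw=[0,0,0],
  slide=[
    [0,0,0.1],
    [0,0,0],
    [0,0,0],
  ],
  twist=[
    [0,0,0],
    [0,0,0],
    [0,0,0],
  ],
)

```text
time: 7.13
ee_pos: [604.6, -151.4, 77.0]
tcp_rot: [180.0, 0.0, -90.0]
wrist_force: [0.1, 0.4, 2.6]
finger_gap: 0.004
```

>>> move_arm(
  jaw=[0,0,0],
  slide=[
    [0,0,0.05],
    [0,0,0],
    [0,0,0],
  ],
  twist=[
    [0,0,0],
    [0,0,0],
    [0,0,0],
  ],
)

```text
time: 7.38
ee_pos: [604.8, -151.8, 76.7]
tcp_rot: [180.0, 0.0, -90.0]
wrist_force: [-1.4, 2.0, 3.4]
finger_gap: 0.002
```

>>> move_arm(
  jaw=[0,0,0],
  slide=[
    [0,0,0.05],
    [0,0,0],
    [0,0,0],
  ],
  twist=[
    [0,0,0],
    [0,0,0],
    [0,0,0],
  ],
)

```text
time: 7.63
ee_pos: [604.8, -151.9, 76.3]
tcp_rot: [180.0, 0.0, -90.0]
wrist_force: [-1.9, 4.1, 5.7]
finger_gap: 0.005
```

>>> move_arm(
  jaw=[0,0,0],
  slide=[
    [0,0,0.05],
    [0,0,0],
    [0,0,0],
  ],
  twist=[
    [0,0,0],
    [0,0,0],
    [0,0,0],
  ],
)

```text
time: 7.88
ee_pos: [604.9, -151.9, 76.0]
tcp_rot: [180.0, 0.0, -90.0]
wrist_force: [-1.9, 3.9, 6.5]
finger_gap: 0.004
```

>>> move_arm(
  jaw=[0,0,0],
  slide=[
    [0,0,0.05],
    [0,0,0],
    [0,0,0],
  ],
  twist=[
    [0,0,0],
    [0,0,0],
    [0,0,0],
  ],
)

```text
time: 8.13
ee_pos: [604.9, -151.9, 75.5]
tcp_rot: [180.0, 0.0, -90.0]
wrist_force: [-1.8, 4.3, 7.6]
finger_gap: 0.003
```

>>> move_arm(
  jaw=[0,0,0],
  slide=[
    [0,0,0.05],
    [0,0,0],
    [0,0,0],
  ],
  twist=[
    [0,0,0],
    [0,0,0],
    [0,0,0],
  ],
)

```text
time: 8.38
ee_pos: [604.9, -152.0, 74.9]
tcp_rot: [-180.0, 0.0, -90.0]
wrist_force: [-1.5, 3.2, 5.6]
finger_gap: 0.007
```

>>> move_arm(
  jaw=[0,0,0],
  slide=[
    [0,0,0.05],
    [0,0,0],
    [0,0,0],
  ],
  twist=[
    [0,0,0],
    [0,0,0],
    [0,0,0],
  ],
)

```text
time: 8.63
ee_pos: [605.0, -152.4, 74.1]
tcp_rot: [-180.0, -0.0, -90.0]
wrist_force: [-0.9, 1.5, 3.5]
finger_gap: 0.005
```

>>> move_arm(
  jaw=[0,0,0],
  slide=[
    [0,0,0.05],
    [0,0,0],
    [0,0,0],
  ],
  twist=[
    [0,0,0],
    [0,0,0],
    [0,0,0],
  ],
)

```text
time: 8.88
ee_pos: [604.5, -152.5, 72.8]
tcp_rot: [180.0, -0.0, -90.0]
wrist_force: [0.1, 0.0, 0.5]
finger_gap: 0.005
```

>>> move_arm(
  jaw=[0,0,0,0,0,0],
  slide=[
    [0,0,0.1],
    [0,0,0.1],
    [0,0,0.1],
    [0,0,0.1],
    [0,0,0],
    [0,0,0],
  ],
  twist=[
    [0,0,0],
    [0,0,0],
    [0,0,0],
    [0,0,0],
    [0,0,0],
    [0,0,0],
  ],
)

```text
time: 9.38
ee_pos: [604.8, -152.3, 69.4]
tcp_rot: [180.0, -0.0, -90.0]
wrist_force: [-0.2, -0.2, 1.0]
finger_gap: 0.009
```

>>> move_arm(
  jaw=[0,0,0,0],
  slide=[
    [0,0,0.05],
    [0,0,0.05],
    [0,0,0],
    [0,0,0],
  ],
  twist=[
    [0,0,0],
    [0,0,0],
    [0,0,0],
    [0,0,0],
  ],
)

```text
time: 9.72
ee_pos: [604.9, -152.3, 69.1]
tcp_rot: [180.0, -0.0, -90.0]
wrist_force: [-2.2, 0.4, 3.9]
finger_gap: 0.006
```

Box 3 is sound too (peak about 8 N). Next is box 4.

>>> move_arm(
  jaw=[0,0,0,0,0,0,0,0,0,0,0,0,0],
  slide=[
    [0,0,-2.2],
    [0,0,-2.3],
    [-0.17,3.14,0],
    [-0.17,3.14,0],
    [-0.17,3.14,0],
    [-0.17,3.14,0],
    [-0.18,3.14,0],
    [0,0,0],
    [0,0,1.7],
    [0,0,1.85],
    [0,0,0],
    [0,0,0],
    [0,0,0],
  ],
  twist=[
    [0,0,0],
    [0,0,0],
    [0,0,0],
    [0,0,0],
    [0,0,0],
    [0,0,0],
    [0,0,0],
    [0,0,0],
    [0,0,0],
    [0,0,0],
    [0,0,0],
    [0,0,0],
    [0,0,0],
  ],
)

```text
time: 10.8
ee_pos: [448.5, -143.9, 78.7]
tcp_rot: [-179.9, -0.0, -90.0]
wrist_force: [0.9, 0.1, -0.5]
finger_gap: 0.002
```

```bash
python3 - <<'E'
from h import *
c,p=shot('w3.png');print(p)
E
```

```text
(array([ 448.54190925, -143.85866689,   78.65984834]), array([-1.79948717e+02, -2.17920361e-02, -9.00064283e+01]))
```

View pics/w3.png

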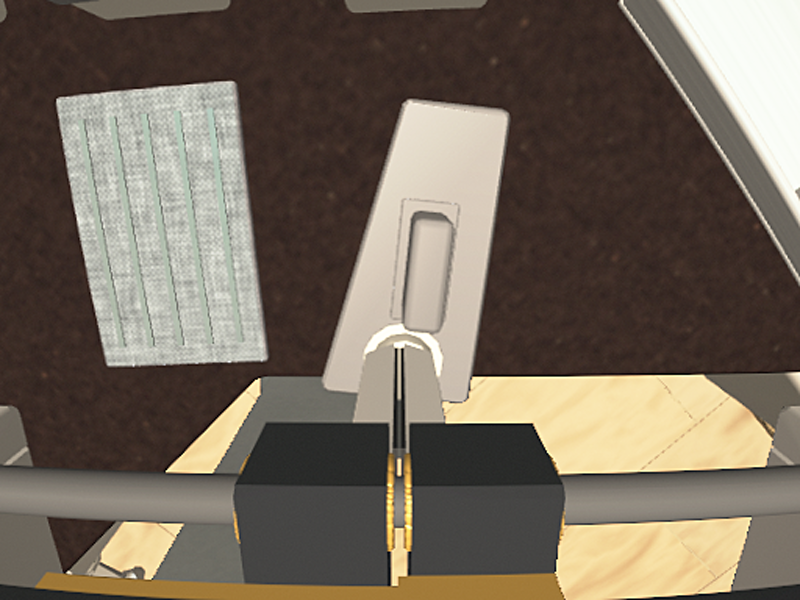

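Box 4: the fingers are centred on its button ring at (402,355). Lid corners are at (407,100), (509,112), (466,402), (325,388); mat corners at (57,98), (236,81), (267,358), (107,367). Pressing.

>>> move_arm(
  jaw=[0,0,0],
  slide=[
    [0,0,0.1],
    [0,0,0],
    [0,0,0],
  ],
  twist=[
    [0,0,0],
    [0,0,0],
    [0,0,0],
  ],
)

```text
time: 11.1
ee_pos: [448.1, -143.7, 77.3]
tcp_rot: [-180.0, -0.0, -90.0]
wrist_force: [-0.1, -0.2, -0.5]
finger_gap: 0.003
```

>>> move_arm(
  jaw=[0,0,0],
  slide=[
    [0,0,0.05],
    [0,0,0],
    [0,0,0],
  ],
  twist=[
    [0,0,0],
    [0,0,0],
    [0,0,0],
  ],
)

```text
time: 11.35
ee_pos: [448.1, -143.7, 76.8]
tcp_rot: [-180.0, -0.0, -90.0]
wrist_force: [0.2, -0.3, 2.6]
finger_gap: 0.006
```

>>> move_arm(
  jaw=[0,0,0],
  slide=[
    [0,0,0.05],
    [0,0,0],
    [0,0,0],
  ],
  twist=[
    [0,0,0],
    [0,0,0],
    [0,0,0],
  ],
)

```text
time: 11.6
ee_pos: [448.1, -143.7, 76.2]
tcp_rot: [-180.0, -0.0, -90.0]
wrist_force: [0.4, 0.6, 2.2]
finger_gap: 0.008
```

>>> move_arm(
  jaw=[0,0,0],
  slide=[
    [0,0,0.05],
    [0,0,0],
    [0,0,0],
  ],
  twist=[
    [0,0,0],
    [0,0,0],
    [0,0,0],
  ],
)

```text
time: 11.85
ee_pos: [448.0, -143.7, 75.5]
tcp_rot: [-180.0, -0.0, -90.0]
wrist_force: [1.3, 0.4, 1.3]
finger_gap: 0.003
```

>>> move_arm(
  jaw=[0,0,0],
  slide=[
    [0,0,0.05],
    [0,0,0],
    [0,0,0],
  ],
  twist=[
    [0,0,0],
    [0,0,0],
    [0,0,0],
  ],
)

```text
time: 12.1
ee_pos: [448.0, -143.7, 75.0]
tcp_rot: [-180.0, -0.0, -90.0]
wrist_force: [1.7, 0.7, 1.5]
finger_gap: 0.002
```

>>> move_arm(
  jaw=[0,0,0],
  slide=[
    [0,0,0.05],
    [0,0,0],
    [0,0,0],
  ],
  twist=[
    [0,0,0],
    [0,0,0],
    [0,0,0],
  ],
)

```text
time: 12.35
ee_pos: [447.5, -143.6, 74.2]
tcp_rot: [180.0, 0.0, -90.0]
wrist_force: [1.0, -0.1, 1.6]
finger_gap: 0.007
```

>>> move_arm(
  jaw=[0,0,0],
  slide=[
    [0,0,0.05],
    [0,0,0],
    [0,0,0],
  ],
  twist=[
    [0,0,0],
    [0,0,0],
    [0,0,0],
  ],
)

```text
time: 12.6
ee_pos: [447.3, -143.4, 73.5]
tcp_rot: [179.9, 0.0, -90.0]
wrist_force: [-1.0, -0.3, 0.4]
finger_gap: 0.004
```

>>> move_arm(
  jaw=[0,0,0],
  slide=[
    [0,0,0.05],
    [0,0,0],
    [0,0,0],
  ],
  twist=[
    [0,0,0],
    [0,0,0],
    [0,0,0],
  ],
)

```text
time: 12.85
ee_pos: [447.6, -143.5, 73.3]
tcp_rot: [180.0, 0.0, -90.0]
wrist_force: [0.3, -0.1, -0.0]
finger_gap: 0.005
```

>>> move_arm(
  jaw=[0,0,0,0,0,0],
  slide=[
    [0,0,0.1],
    [0,0,0.1],
    [0,0,0.1],
    [0,0,0.1],
    [0,0,0],
    [0,0,0],
  ],
  twist=[
    [0,0,0],
    [0,0,0],
    [0,0,0],
    [0,0,0],
    [0,0,0],
    [0,0,0],
  ],
)

```text
time: 13.35
ee_pos: [447.8, -143.6, 69.4]
tcp_rot: [180.0, 0.0, -90.0]
wrist_force: [0.1, -0.6, -0.3]
finger_gap: 0.007
```

>>> move_arm(
  jaw=[0,0,0,0],
  slide=[
    [0,0,0.05],
    [0,0,0.05],
    [0,0,0],
    [0,0,0],
  ],
  twist=[
    [0,0,0],
    [0,0,0],
    [0,0,0],
    [0,0,0],
  ],
)

```text
time: 13.68
ee_pos: [447.9, -143.6, 68.6]
tcp_rot: [-180.0, -0.0, -90.0]
wrist_force: [-0.7, 0.7, 1.0]
finger_gap: 0.003
```

```bash
python3 - <<'E'
from h import *
c,p=load('w3.png')
print(fit(c,p,dict(TL=(407,100),TR=(509,112),BR=(467,402),BL=(324,389),F0=(434,216),F1=(423,328)),(489,-152,-.1)))
for u in [(57,98),(236,81),(267,358),(107,367)]: print(atz(c,u[0]/1.5625,u[1]/1.5625,6,p).round(1))
E
```

```text
(array([ 4.87638933e+02, -1.53534190e+02, -9.76116637e-02]), array([[-1.9, -3.2],
       [ 1.9, -3.2],
       [ 1.1,  0.6],
       [-3.2,  0.4],
       [ 1. ,  0.4],
       [-0.7,  3. ]]))
[555.2   9.3   6. ]
[559.4 -73.5   6. ]
[432.  -79.1   6. ]
[426.3   3.7   6. ]
```

Box 4 is weak (peak about 2.6 N, clicked). Next is box 1.

>>> move_arm(
  jaw=[0,0,0,0,0,0,0,0,0,0,0,0,0,0,0],
  slide=[
    [0,0,-2.2],
    [0,0,-2.3],
    [-2.95,-2.2,0],
    [-2.95,-2.2,0],
    [-2.95,-2.2,0],
    [-2.95,-2.2,0],
    [-2.95,-2.2,0],
    [-2.95,-2.2,0],
    [-2.96,-2.22,0],
    [0,0,0],
    [0,0,1.7],
    [0,0,1.8],
    [0,0,0],
    [0,0,0],
    [0,0,0],
  ],
  twist=[
    [0,0,0],
    [0,0,0],
    [0,0,0],
    [0,0,0],
    [0,0,0],
    [0,0,0],
    [0,0,0],
    [0,0,0],
    [0,0,0],
    [0,0,0],
    [0,0,0],
    [0,0,0],
    [0,0,0],
    [0,0,0],
    [0,0,0],
  ],
)

```text
time: 14.93
ee_pos: [602.0, 62.6, 79.1]
tcp_rot: [180.0, -0.0, -90.0]
wrist_force: [0.3, 0.4, -0.4]
finger_gap: 0.006
```

```bash
python3 - <<'E'
from h import *
c,p=shot('w4.png');print(p)
E
```

```text
(array([602.02687719,  62.58134713,  79.09440157]), array([ 1.79989592e+02, -1.13232083e-02, -9.00310164e+01]))
```

View pics/w4.png

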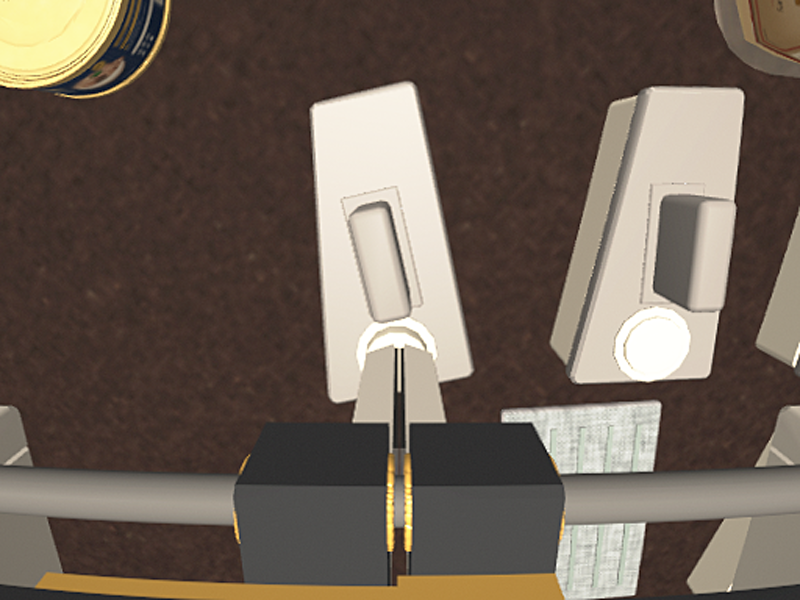

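The fingers are centred on box 1's button ring (397,345). Box 2's button is visibly down at (655,345). Box 1's lid corners are (310,105), (413,83), (472,376), (330,402). Pressing.

>>> move_arm(
  jaw=[0,0,0],
  slide=[
    [0,0,0.1],
    [0,0,0],
    [0,0,0],
  ],
  twist=[
    [0,0,0],
    [0,0,0],
    [0,0,0],
  ],
)

```text
time: 15.23
ee_pos: [601.9, 62.8, 77.7]
tcp_rot: [180.0, -0.0, -90.0]
wrist_force: [-0.3, -0.1, -0.3]
finger_gap: 0.006
```

>>> move_arm(
  jaw=[0,0,0],
  slide=[
    [0,0,0.05],
    [0,0,0],
    [0,0,0],
  ],
  twist=[
    [0,0,0],
    [0,0,0],
    [0,0,0],
  ],
)

```text
time: 15.48
ee_pos: [602.0, 62.9, 77.0]
tcp_rot: [180.0, -0.0, -90.0]
wrist_force: [-0.3, 0.4, 0.9]
finger_gap: -0.001
```

>>> move_arm(
  jaw=[0,0,0],
  slide=[
    [0,0,0.05],
    [0,0,0],
    [0,0,0],
  ],
  twist=[
    [0,0,0],
    [0,0,0],
    [0,0,0],
  ],
)

```text
time: 15.73
ee_pos: [602.1, 62.9, 76.8]
tcp_rot: [180.0, -0.0, -90.0]
wrist_force: [-0.7, -0.1, 2.5]
finger_gap: 0.007
```

>>> move_arm(
  jaw=[0,0,0],
  slide=[
    [0,0,0.05],
    [0,0,0],
    [0,0,0],
  ],
  twist=[
    [0,0,0],
    [0,0,0],
    [0,0,0],
  ],
)

```text
time: 15.98
ee_pos: [602.1, 62.9, 76.5]
tcp_rot: [180.0, -0.0, -90.0]
wrist_force: [-2.5, -0.6, 4.5]
finger_gap: 0.006
```

>>> move_arm(
  jaw=[0,0,0],
  slide=[
    [0,0,0.05],
    [0,0,0],
    [0,0,0],
  ],
  twist=[
    [0,0,0],
    [0,0,0],
    [0,0,0],
  ],
)

```text
time: 16.23
ee_pos: [602.2, 62.9, 76.2]
tcp_rot: [180.0, -0.0, -90.0]
wrist_force: [-2.5, -0.7, 6.8]
finger_gap: 0.008
```

>>> move_arm(
  jaw=[0,0,0],
  slide=[
    [0,0,0.05],
    [0,0,0],
    [0,0,0],
  ],
  twist=[
    [0,0,0],
    [0,0,0],
    [0,0,0],
  ],
)

```text
time: 16.48
ee_pos: [602.1, 62.9, 75.8]
tcp_rot: [180.0, -0.0, -90.0]
wrist_force: [-3.2, -1.0, 8.5]
finger_gap: 0.008
```

>>> move_arm(
  jaw=[0,0,0],
  slide=[
    [0,0,0.05],
    [0,0,0],
    [0,0,0],
  ],
  twist=[
    [0,0,0],
    [0,0,0],
    [0,0,0],
  ],
)

```text
time: 16.73
ee_pos: [602.1, 62.9, 75.2]
tcp_rot: [180.0, -0.0, -90.0]
wrist_force: [-2.2, -0.4, 7.1]
finger_gap: 0.004
```

>>> move_arm(
  jaw=[0,0,0],
  slide=[
    [0,0,0.05],
    [0,0,0],
    [0,0,0],
  ],
  twist=[
    [0,0,0],
    [0,0,0],
    [0,0,0],
  ],
)

```text
time: 16.98
ee_pos: [602.1, 62.9, 74.4]
tcp_rot: [180.0, -0.0, -90.0]
wrist_force: [-2.3, -0.5, 4.5]
finger_gap: 0.005
```

>>> move_arm(
  jaw=[0,0,0,0,0,0],
  slide=[
    [0,0,0.1],
    [0,0,0.1],
    [0,0,0.1],
    [0,0,0.1],
    [0,0,0],
    [0,0,0],
  ],
  twist=[
    [0,0,0],
    [0,0,0],
    [0,0,0],
    [0,0,0],
    [0,0,0],
    [0,0,0],
  ],
)

```text
time: 17.48
ee_pos: [602.0, 63.0, 69.7]
tcp_rot: [180.0, 0.0, -90.0]
wrist_force: [0.6, 0.4, -1.0]
finger_gap: 0.004
```

>>> move_arm(
  jaw=[0,0,0,0],
  slide=[
    [0,0,0.05],
    [0,0,0.05],
    [0,0,0],
    [0,0,0],
  ],
  twist=[
    [0,0,0],
    [0,0,0],
    [0,0,0],
    [0,0,0],
  ],
)

```text
time: 17.82
ee_pos: [602.1, 63.0, 69.3]
tcp_rot: [-180.0, 0.0, -90.0]
wrist_force: [-0.8, 0.9, 4.3]
finger_gap: 0.004
```

```bash
python3 - <<'E'
from h import *
c,p=load('w4.png')
q,r=fit(c,p,dict(TL=(310,105),TR=(413,83),BR=(472,376),BL=(330,402),F0=(373,206),F1=(392,317)),(644,67,.2));print(q[:2],np.degrees(q[2]),r.tolist())
E
```

```text
[644.46616506  69.15002022] 12.384216642312992 [[-0.4, -2.2], [1.9, -4.1], [1.7, -0.4], [-1.7, 1.8], [-4.4, 0.8], [0.6, 3.2]]
```

Box 1 is sound (peak about 8.5 N). So boxes 1, 2 and 3 go to the tray and box 4 to the mat. I look at the tray from above first, with an empty gripper.

>>> move_arm(
  jaw=[0,0,0,0,0,0,0,0,0,0,0,0,0,0,0,0],
  slide=[
    [0,0,-3.5],
    [0,0,-3.6],
    [0,0,-3.7],
    [3.45,0.28,-0.8],
    [3.45,0.28,-0.8],
    [3.45,0.28,-0.8],
    [3.45,0.28,-0.8],
    [3.45,0.28,-0.8],
    [3.45,0.28,-0.8],
    [3.45,0.28,-0.8],
    [3.45,0.28,-0.8],
    [3.45,0.28,-0.8],
    [3.45,0.28,0],
    [3.45,0.28,0],
    [3.45,0.28,0],
    [3.5,0.24,0],
  ],
  twist=[
    [0,0,0],
    [0,0,0],
    [0,0,0],
    [0,0,0],
    [0,0,0],
    [0,0,0],
    [0,0,0],
    [0,0,0],
    [0,0,0],
    [0,0,0],
    [0,0,0],
    [0,0,0],
    [0,0,0],
    [0,0,0],
    [0,0,0],
    [0,0,0],
  ],
)

```text
time: 19.15
ee_pos: [565.5, -387.7, 248.6]
tcp_rot: [-180.0, -0.0, -90.0]
wrist_force: [0.6, 0.8, 0.1]
finger_gap: 0.007
```

>>> move_arm(
  jaw=[9.4,9.4,9.4,9.4,9.4,9.4,9.4,9.4,9.4,9.4],
  slide=[
    [0,0,0],
    [0,0,0],
    [0,0,0],
    [0,0,0],
    [0,0,0],
    [0,0,0],
    [0,0,0],
    [0,0,0],
    [0,0,0],
    [0,0,0],
  ],
  twist=[
    [0,0,0.11],
    [0,0,0.11],
    [0,0,0.11],
    [0,0,0.11],
    [0,0,0.11],
    [0,0,0.11],
    [0,0,0.11],
    [0,0,0.11],
    [0,0,0],
    [0,0,0],
  ],
)

```text
time: 19.98
ee_pos: [565.9, -386.0, 248.6]
tcp_rot: [180.0, -0.0, -140.3]
wrist_force: [0.1, -1.0, 0.2]
finger_gap: 0.674
```

```bash
python3 - <<'E'
from h import *
c,p=shot('w5.png');print(p)
E
```

```text
(array([ 565.90203102, -385.97388148,  248.5677586 ]), array([ 1.79981780e+02, -9.08947877e-04, -1.40273836e+02]))
```

View pics/w5.png

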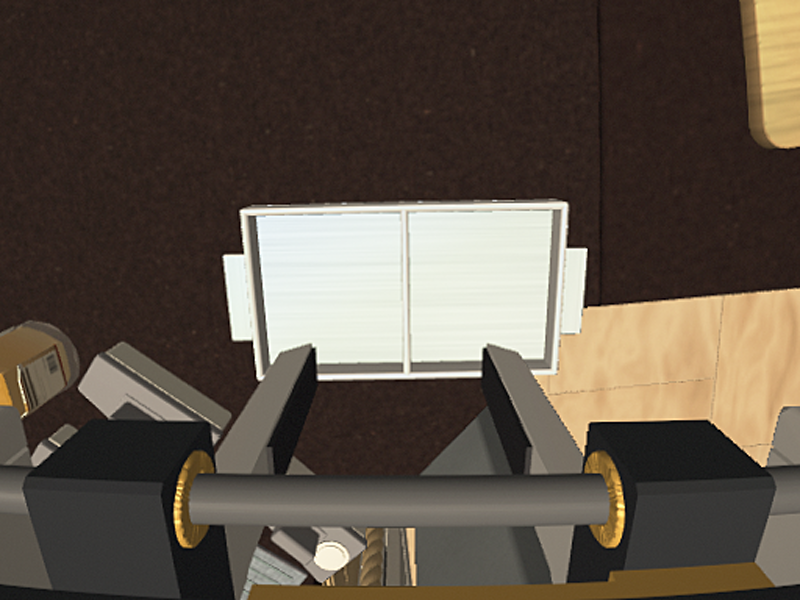

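Tray seen along its axes: outer rim corners at (240,209), (568,203), (558,375), (259,380), divider from (405,208) to (407,374). It is empty.

```bash
cat > s4.py <<'E'
from h import *
c,p=load('w5.png')
uv=np.array([(240,209),(568,203),(558,375),(259,380),(405.5,208),(407,374.5)])/1.5625
# tray frame: x along image up, y along image left
P=np.array([(70,123,30),(70,-123,30),(-70,-123,30),(-70,123,30),(67,0,30),(-67,0,30)],float)
for z in (0,1):
    q0=[545,-365,np.radians(-50)]+[0.]*z
    r=least_squares(lambda q:(proj(c,tf(q,P),p)-uv).ravel(),q0,x_scale=[10,10,.1]+[10]*z);q=r.x
    print(q[:2].round(1),np.degrees(q[2]).round(2),q[3:],r.fun.reshape(-1,2).round(1).tolist())
E
python3 s4.py
```

```text
[ 545.4 -370.8] -49.07 [] [[-0.4, -0.6], [1.4, -0.9], [0.2, 0.4], [-1.3, 0.9], [-0.4, 0.1], [0.4, 0.7]]
[ 544.9 -370.3] -49.07 [-3.38402947] [[0.6, -0.2], [0.4, -0.5], [-0.6, -0.2], [-0.5, 0.3], [-0.4, 0.4], [0.4, 0.2]]
```

>>> move_arm(
  jaw=[5,5,5,5,5,5,5,5,5,5,5,5,5,5,5,5,5,5],
  slide=[
    [0,0,0],
    [0,0,0],
    [0,0,0],
    [0,0,0],
    [0,0,0],
    [0,0,0],
    [0,0,0],
    [0,0,0],
    [-2.85,-1.13,1.4],
    [-2.85,-1.13,1.4],
    [-2.85,-1.13,1.4],
    [-2.85,-1.13,1.4],
    [-2.85,-1.13,1.4],
    [-2.85,-1.13,1.4],
    [-2.85,-1.13,1.4],
    [-2.83,-1.15,1.4],
    [0,0,0],
    [0,0,0],
  ],
  twist=[
    [0,0,-0.115],
    [0,0,-0.115],
    [0,0,-0.115],
    [0,0,-0.115],
    [0,0,-0.115],
    [0,0,-0.115],
    [0,0,-0.115],
    [0,0,-0.115],
    [0,0,0],
    [0,0,0],
    [0,0,0],
    [0,0,0],
    [0,0,0],
    [0,0,0],
    [0,0,0],
    [0,0,0],
    [0,0,0],
    [0,0,0],
  ],
)

```text
time: 21.53
ee_pos: [647.1, -153.2, 135.7]
tcp_rot: [179.9, 0.0, -87.5]
wrist_force: [-0.3, -0.6, 0.3]
finger_gap: 0.534
```

```bash
cat >> h.py <<'E'
def plan(x,y,z,yaw):
    p,r=pose(); dy=(yaw-r[2]+180)%360-180; t=np.radians(yaw)
    d=np.array([x,y,z])-p
    print('at',p.round(1),r.round(1),'twist z',np.radians(-dy).round(3),'slide cm in new frame',(np.array([d[0]*np.cos(t)+d[1]*np.sin(t),d[0]*np.sin(t)-d[1]*np.cos(t),-d[2]])/10).round(2))
def lidfit(c,p,q0,z0=0,thr=None):
    """silhouette fit of one box"""
    C=[(60,14),(60,-26),(-60,-26),(-60,38)]
    P=np.array([(x,y,z) for x,y in C for z in(0,40)]+[(x,y,70) for x in(-20,20) for y in(-7,7)],float)+[0,0,z0]
    hsv=cv2.cvtColor(c['color'],cv2.COLOR_RGB2HSV); m=((hsv[...,2]>95)&(hsv[...,1]<70)).astype(np.uint8)
    return m
E
python3 - <<'E'
from h import *
plan(646.5,-154.5,68,-87.5)
c,p=shot('w6.png'); o=env.camera('top')
a=cv2.imread('pics/top0.png');b=cv2.resize(cv2.cvtColor(o['color'],cv2.COLOR_RGB2BGR),(800,600),interpolation=cv2.INTER_CUBIC)
save(np.hstack([c['color'],o['color'][80:464,150:410]]),'m1.png')
E
```

```text
at [ 647.1 -153.2  135.7] [179.9   0.  -87.5] twist z 0.0 slide cm in new frame [0.12 0.07 6.77]Traceback (most recent call last):
  File "<stdin>", line 5, in <module>
    return _nx.concatenate(arrs, 1, dtype=dtype, casting=casting)
           ~~~~~~~~~~~~~~~^^^^^^^^^^^^^^^^^^^^^^^^^^^^^^^^^^^^^^^
ValueError: all the input array dimensions except for the concatenation axis must match exactly, but along dimension 0, the array at index 0 has size 384 and the array at index 1 has size 304
```

```bash
python3 - <<'E'
from h import *
c,p=load('w6.png'); o=env.camera('top')
save(np.vstack([c['color'],cv2.resize(o['color'][100:230,200:400],(512,200))]),'m1.png')
E
```

```text
(no output)
```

View pics/m1.png

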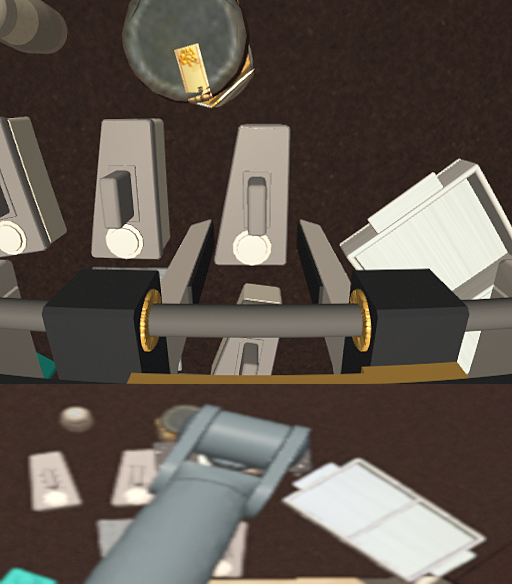

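Box 3 is between and ahead of the fingers: lid corners (240,126), (289,126), (285,264), (214,262), fin (258,179) to (257,233). The others are unmoved.

```bash
python3 - <<'E'
from h import *
c,p=load('w6.png')
for z in (0,-3.5):
    q,r=fit(c,p,dict(TL=(240,126),TR=(289,125.5),BR=(285,264),BL=(214,262),F0=(258,179),F1=(257,233),BD=(252,246)),(646,-154,.03),z0=z,s=1);print(q[:2],np.degrees(q[2]),r.tolist())
q[2]=np.degrees(q[2]);plan(q[0],q[1],68,q[2]-90)
E
```

```text
[ 649.24425296 -154.41852776] 2.0328853667705946 [[-0.3, -4.1], [2.8, -3.0], [1.2, -0.6], [-1.5, 0.7], [-0.4, 3.1], [-0.0, 1.4], [-0.2, 0.2]]
[ 647.63471342 -154.45638686] 2.1101667449217647 [[-0.2, -2.3], [2.1, -1.3], [0.8, -0.9], [-0.8, 0.5], [-0.5, 4.1], [-0.0, 1.5], [-0.2, 0.2]]
at [ 647.8 -156.2  138. ] [-1.799e+02 -1.000e-01 -8.770e+01] twist z 0.003 slide cm in new frame [-0.17  0.01  7.  ]
```

>>> move_arm(
  jaw=[5,5,5,5,5,1,1,1,1,1,1,1,1],
  slide=[
    [0,0,2.0],
    [0,0,2.0],
    [0,0,2.0],
    [0,0,0.8],
    [0,0,0],
    [0,0,0],
    [0,0,0],
    [0,0,0],
    [0,0,0],
    [0,0,0],
    [0,0,0],
    [0,0,0],
    [0,0,0],
  ],
  twist=[
    [0,0,0],
    [0,0,0],
    [0,0,0],
    [0,0,0],
    [0,0,0],
    [0,0,0],
    [0,0,0],
    [0,0,0],
    [0,0,0],
    [0,0,0],
    [0,0,0],
    [0,0,0],
    [0,0,0],
  ],
  grip_force=25,
)

```text
time: 22.77
ee_pos: [647.7, -154.7, 69.4]
tcp_rot: [-180.0, -0.0, -87.7]
wrist_force: [-0.7, 0.7, 1.6]
finger_gap: 0.148
```

>>> move_arm(
  jaw=[1,1,1,1,1,1,1],
  slide=[
    [0,0,-1],
    [0,0,-2],
    [0,0,-3],
    [0,0,-3],
    [0,0,0],
    [0,0,0],
    [0,0,0],
  ],
  twist=[
    [0,0,0],
    [0,0,0],
    [0,0,0],
    [0,0,0],
    [0,0,0],
    [0,0,0],
    [0,0,0],
  ],
)

```text
time: 23.35
ee_pos: [646.4, -154.4, 157.4]
tcp_rot: [179.9, 0.1, -87.7]
wrist_force: [-1.3, -0.0, -2.6]
finger_gap: 0.147
```

```bash
python3 - <<'E'
from h import *
o=env.get_obs();print(o['wrist_force'],o['moment'])
C=np.array([499.7,-409.8]); plan(*C,170,-139.1)
E
```

```text
[-1.27544972 -0.01173691 -2.63300722] [ 0.05459755  0.01697343 -0.04608357]
at [ 646.4 -154.4  157.4] [ 1.799e+02  1.000e-01 -8.770e+01] twist z 0.897 slide cm in new frame [27.81 -9.69 -1.26]
```

Box 3 is held (gap 0.147, about 2.6 N of weight). I carry it to the far compartment.

>>> move_arm(
  jaw=[1,1,1,1,1,1,1,1,1,1,1,1,1,1,1,1,1,1,1,1],
  slide=[
    [0,0,0],
    [0,0,0],
    [0,0,0],
    [0,0,0],
    [0,0,0],
    [0,0,0],
    [0,0,0],
    [0,0,0],
    [3.48,-1.21,0],
    [3.48,-1.21,0],
    [3.48,-1.21,0],
    [3.48,-1.21,0],
    [3.48,-1.21,0],
    [3.48,-1.21,0],
    [3.48,-1.21,0],
    [3.45,-1.22,0],
    [0,0,0],
    [0,0,0],
    [0,0,0],
    [0,0,0],
  ],
  twist=[
    [0,0,0.112],
    [0,0,0.112],
    [0,0,0.112],
    [0,0,0.112],
    [0,0,0.112],
    [0,0,0.112],
    [0,0,0.112],
    [0,0,0.113],
    [0,0,0],
    [0,0,0],
    [0,0,0],
    [0,0,0],
    [0,0,0],
    [0,0,0],
    [0,0,0],
    [0,0,0],
    [0,0,0],
    [0,0,0],
    [0,0,0],
    [0,0,0],
  ],
)

```text
time: 25.02
ee_pos: [500.7, -408.4, 157.5]
tcp_rot: [179.8, 0.0, -139.0]
wrist_force: [0.4, 0.2, -2.3]
finger_gap: 0.145
```

```bash
python3 - <<'E'
from h import *
plan(499.7,-409.8,76,-139.1)
c,p=shot('w7.png',s=1.5)
E
```

```text
at [ 500.7 -408.4  157.5] [ 179.8    0.  -139. ] twist z 0.001 slide cm in new frame [ 0.16 -0.04  8.15]
```

View pics/w7.png

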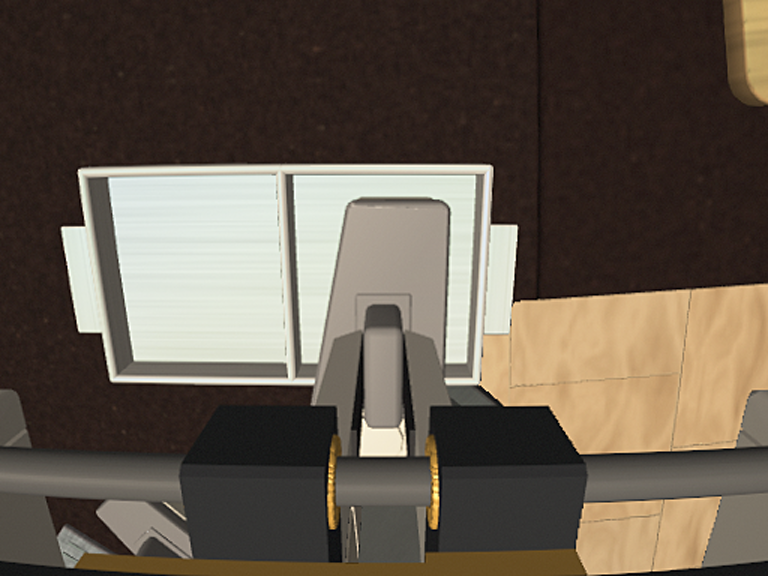

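Held box: its lid end runs from (347,204) to (450,204), fin top (383,305) to (383,427). Tray rim corners: (80,168), (493,165), (482,383), (112,382).

```bash
python3 - <<'E'
from h import *
c,p=load('w7.png')
uv=np.array([(80,168.5),(493,165.5),(482,383),(112,382),(281,168),(292,380)])/1.5
P=np.array([(70,123,30),(70,-123,30),(-70,-123,30),(-70,123,30),(67,0,30),(-67,0,30)],float)
for z in (0,-3.4):
    r=least_squares(lambda q:(proj(c,tf(q,P+[0,0,z]),p)-uv).ravel(),[545,-365,-.85],x_scale=[10,10,.1]);q=r.x
    print(q[:2].round(1),np.degrees(q[2]).round(2),r.fun.reshape(-1,2).round(1).tolist())
    b,rb=fit(c,p,dict(TL=(348,204),TR=(449,204),F0=(383,307),F1=(383,425)),(500,-409,-.85),z0=88+z,s=1.5)
    print('box',b[:2].round(1),np.degrees(b[2]).round(1),rb.tolist()); t=q[2];d=b[:2]-q[:2];print('in tray',d@[np.cos(t),np.sin(t)],d@[-np.sin(t),np.cos(t)])
E
```

```text
[ 545.5 -371.2] -48.94 [[-2.2, -0.7], [1.7, -1.5], [0.3, 1.4], [-0.8, 0.7], [0.2, 0.4], [0.6, 0.8]]
box [ 500.3 -407.9] -49.1 [[-1.1, -2.6], [1.8, -2.4], [0.0, 13.4], [-0.2, 3.3]]
in tray -1.970466952086046 -58.17460555297867
[ 545.5 -370.3] -48.95 [[-0.5, -0.2], [0.1, -0.8], [-1.0, 0.4], [0.4, -0.3], [0.4, 1.0], [0.6, -0.2]]
box [ 499.8 -407.3] -49.1 [[-0.7, -1.7], [0.9, -1.5], [0.0, 12.6], [-0.1, 1.2]]
in tray -2.166869012010765 -58.77931893672278
```

>>> move_arm(
  jaw=[1,1,1,1,1,1,1],
  slide=[
    [0.1,0,2.0],
    [0,0,2.0],
    [0,0,2.0],
    [0,0,1.4],
    [0,0,0.6],
    [0,0,0],
    [0,0,0],
  ],
  twist=[
    [0,0,0],
    [0,0,0],
    [0,0,0],
    [0,0,0],
    [0,0,0],
    [0,0,0],
    [0,0,0],
  ],
)

```text
time: 25.65
ee_pos: [500.4, -410.7, 79.4]
tcp_rot: [-180.0, -0.0, -139.1]
wrist_force: [0.4, -0.2, -2.1]
finger_gap: 0.15
```

>>> move_arm(
  jaw=[1,1,1,1,1],
  slide=[
    [0,0,0.1],
    [0,0,0.1],
    [0,0,0],
    [0,0,0],
    [0,0,0],
  ],
  twist=[
    [0,0,0],
    [0,0,0],
    [0,0,0],
    [0,0,0],
    [0,0,0],
  ],
)

```text
time: 26.07
ee_pos: [500.0, -410.9, 77.4]
tcp_rot: [-180.0, -0.0, -139.1]
wrist_force: [-0.1, -0.1, -2.9]
finger_gap: 0.147
```

>>> move_arm(
  jaw=[1,1,1,1,1],
  slide=[
    [0,0,0.1],
    [0,0,0.1],
    [0,0,0.1],
    [0,0,0],
    [0,0,0],
  ],
  twist=[
    [0,0,0],
    [0,0,0],
    [0,0,0],
    [0,0,0],
    [0,0,0],
  ],
)

```text
time: 26.48
ee_pos: [499.9, -410.8, 74.4]
tcp_rot: [-180.0, -0.0, -139.1]
wrist_force: [-1.8, 0.8, 2.3]
finger_gap: 0.146
```

>>> move_arm(
  jaw=[1,1,1,1],
  slide=[
    [0,0,0.05],
    [0,0,0],
    [0,0,0],
    [0,0,0],
  ],
  twist=[
    [0,0,0],
    [0,0,0],
    [0,0,0],
    [0,0,0],
  ],
)

```text
time: 26.82
ee_pos: [500.0, -410.8, 74.4]
tcp_rot: [-180.0, -0.0, -139.1]
wrist_force: [-2.9, 3.2, 4.8]
finger_gap: 0.146
```

Box 3 rests on the tray floor. I release it and go to box 2.

>>> move_arm(
  jaw=[4,4,4,4,4,5,5,5,5,5,5,5,5,5,5],
  slide=[
    [0,0,0],
    [0,0,0],
    [0,0,0],
    [0,0,-1.5],
    [0,0,-2.5],
    [0,0,-3],
    [0,0,-3],
    [0,0,0],
    [0,0,0],
    [0,0,0],
    [0,0,0],
    [0,0,0],
    [0,0,0],
    [0,0,0],
    [0,0,0],
  ],
  twist=[
    [0,0,0],
    [0,0,0],
    [0,0,0],
    [0,0,0],
    [0,0,0],
    [0,0,0],
    [0,0,0],
    [0,0,-0.111],
    [0,0,-0.111],
    [0,0,-0.111],
    [0,0,-0.111],
    [0,0,-0.111],
    [0,0,-0.111],
    [0,0,-0.113],
    [0,0,-0.113],
  ],
)

```text
time: 28.07
ee_pos: [500.0, -411.0, 174.7]
tcp_rot: [-180.0, -0.1, -87.7]
wrist_force: [-1.0, 0.2, -0.2]
finger_gap: 0.532
```

>>> move_arm(
  jaw=[5,5,5,5,5,5,5,5,5,5,5,5,5],
  slide=[
    [-3.6,-1.6,0],
    [-3.6,-1.6,0],
    [-3.6,-1.6,0],
    [-3.6,-1.6,0],
    [-3.6,-1.6,0],
    [-3.6,-1.6,0],
    [-3.6,-1.6,0.6],
    [-3.6,-1.6,0.6],
    [-3.6,-1.6,0.8],
    [-3.55,-1.6,1.0],
    [0,0,0],
    [0,0,0],
    [0,0,0],
  ],
  twist=[
    [0,0,0],
    [0,0,0],
    [0,0,0],
    [0,0,0],
    [0,0,0],
    [0,0,0],
    [0,0,0],
    [0,0,0],
    [0,0,0],
    [0,0,0],
    [0,0,0],
    [0,0,0],
    [0,0,0],
  ],
)

```text
time: 29.15
ee_pos: [647.5, -46.2, 144.3]
tcp_rot: [-180.0, -0.0, -88.0]
wrist_force: [0.1, -0.5, -0.5]
finger_gap: 0.532
```

```bash
python3 - <<'E'
from h import *
plan(647.2,-46,69,-88)
c,p=shot('w8.png'); 
for z in [0]:
    im=c['color'].copy(); wire(im,c,p,(647.3,-46.2,np.radians(2.0)),s=1); wire(im,c,p,(644.4,69,np.radians(12.5)),s=1); wire(im,c,p,(487.8,-153,np.radians(-5.3)),s=1)
o=env.camera('top')
save(np.vstack([im,cv2.resize(o['color'][100:230,200:400],(512,200))]),'m2.png')
E
```

```text
at [647.5 -46.2 144.3] [-180.   -0.  -88.] twist z 0.0 slide cm in new frame [-0.03  0.03  7.53]
```

View pics/m2.png

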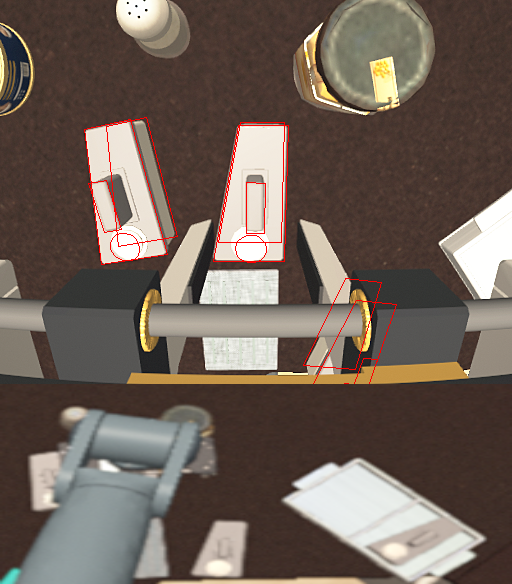

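The wireframes sit on boxes 1 and 2, and box 3 lies in the tray (top view). Grasping box 2.

>>> move_arm(
  jaw=[5,5,5,5,5,5,1,1,1,1,1,1,1,1],
  slide=[
    [0,0,2.0],
    [0,0,2.0],
    [0,0,2.0],
    [0,0,1.0],
    [0,0,0.5],
    [0,0,0],
    [0,0,0],
    [0,0,0],
    [0,0,0],
    [0,0,0],
    [0,0,0],
    [0,0,0],
    [0,0,0],
    [0,0,0],
  ],
  twist=[
    [0,0,0],
    [0,0,0],
    [0,0,0],
    [0,0,0],
    [0,0,0],
    [0,0,0],
    [0,0,0],
    [0,0,0],
    [0,0,0],
    [0,0,0],
    [0,0,0],
    [0,0,0],
    [0,0,0],
    [0,0,0],
  ],
)

```text
time: 30.42
ee_pos: [647.5, -45.9, 68.8]
tcp_rot: [-180.0, -0.0, -88.0]
wrist_force: [-0.8, 0.1, 2.7]
finger_gap: 0.147
```

>>> move_arm(
  jaw=[1,1,1,1,1,1,1],
  slide=[
    [0,0,-1],
    [0,0,-2],
    [0,0,-3],
    [0,0,-3],
    [0,0,0],
    [0,0,0],
    [0,0,0],
  ],
  twist=[
    [0,0,0],
    [0,0,0],
    [0,0,0],
    [0,0,0],
    [0,0,0],
    [0,0,0],
    [0,0,0],
  ],
)

```text
time: 31.0
ee_pos: [646.2, -45.6, 157.0]
tcp_rot: [179.9, 0.0, -88.0]
wrist_force: [0.4, -0.4, -2.6]
finger_gap: 0.149
```

```bash
python3 - <<'E'
from h import *
T=np.array([545.3,-370.5]);t=np.radians(-49.0);u=np.array([np.cos(t),np.sin(t)]);v=np.array([-u[1],u[0]])
A=T+31*v;B=T+88*v;print(A,B)
plan(*A,158,-139)
E
```

```text
[ 568.69599699 -350.1621701 ] [ 611.71444306 -312.76680545]
at [646.2 -45.6 157. ] [179.9   0.  -88. ] twist z 0.89 slide cm in new frame [ 25.83 -17.9   -0.1 ]
```

>>> move_arm(
  jaw=[1,1,1,1,1,1,1,1,1,1,1,1,1,1,1,1,1,1,1,1],
  slide=[
    [0,0,0],
    [0,0,0],
    [0,0,0],
    [0,0,0],
    [0,0,0],
    [0,0,0],
    [0,0,0],
    [0,0,0],
    [2.87,-1.99,0],
    [2.87,-1.99,0],
    [2.87,-1.99,0],
    [2.87,-1.99,0],
    [2.87,-1.99,0],
    [2.87,-1.99,0],
    [2.87,-1.99,0],
    [2.87,-1.99,0],
    [2.87,-1.98,0],
    [0,0,0],
    [0,0,0],
    [0,0,0],
  ],
  twist=[
    [0,0,0.111],
    [0,0,0.111],
    [0,0,0.111],
    [0,0,0.111],
    [0,0,0.111],
    [0,0,0.111],
    [0,0,0.112],
    [0,0,0.112],
    [0,0,0],
    [0,0,0],
    [0,0,0],
    [0,0,0],
    [0,0,0],
    [0,0,0],
    [0,0,0],
    [0,0,0],
    [0,0,0],
    [0,0,0],
    [0,0,0],
    [0,0,0],
  ],
)

```text
time: 32.67
ee_pos: [568.8, -349.3, 156.1]
tcp_rot: [179.8, -0.0, -139.0]
wrist_force: [0.9, -0.1, -3.0]
finger_gap: 0.147
```

```bash
python3 - <<'E'
from h import *
plan(568.7,-350.2,77.5,-139)
c,p=shot('w9.png',s=1.5)
E
```

```text
at [ 568.8 -349.3  156.1] [ 179.8   -0.  -139. ] twist z -0.0 slide cm in new frame [ 0.07 -0.06  7.86]
```

View pics/w9.png

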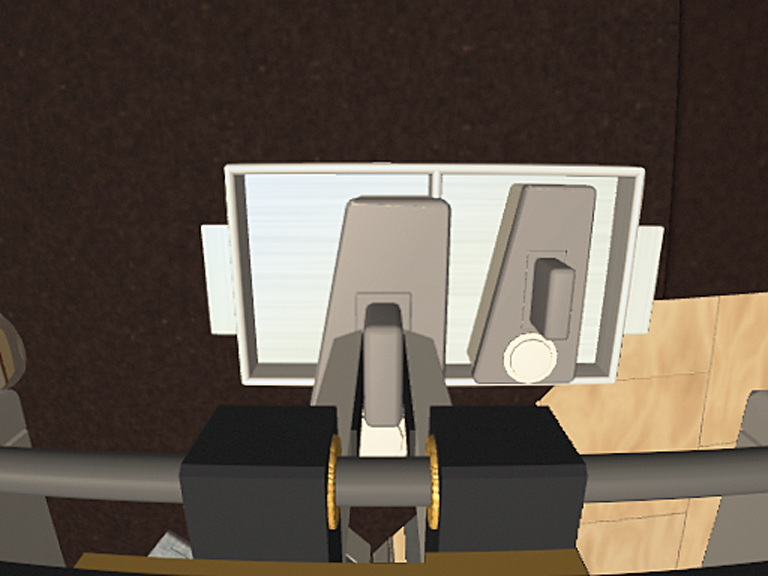

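Box 3 lies flat in the right compartment: lid corners (515,184), (595,187), (574,384), (471,382). The held box 2's end runs (348,203) to (449,203). Rim corners: (226,165), (645,168), (616,384), (243,385).

```bash
python3 - <<'E'
from h import *
c,p=load('w9.png')
uv=np.array([(226,165.5),(645,168.5),(615.5,384),(243,385),(436,168)])/1.5
P=np.array([(70,123,30),(70,-123,30),(-70,-123,30),(-70,123,30),(67,0,30)],float)
z=-3.4
r=least_squares(lambda q:(proj(c,tf(q,P+[0,0,z]),p)-uv).ravel(),[545,-365,-.85],x_scale=[10,10,.1]);q=r.x
print(q[:2].round(1),np.degrees(q[2]).round(2),r.fun.reshape(-1,2).round(1).tolist())
def rep(b,rb):
    t=q[2];d=b[:2]-q[:2];print('in tray',(d@[np.cos(t),np.sin(t)]).round(1),(d@[-np.sin(t),np.cos(t)]).round(1),np.degrees(b[2]-t).round(1),rb.tolist())
rep(*fit(c,p,dict(TL=(348,203),TR=(449,203),F1=(383,424)),(568,-350,-.85),z0=87+z,s=1.5))
rep(*fit(c,p,dict(TL=(515,184),TR=(595,187),BR=(574,383),BL=(471,382)),(500,-409,-.85),z0=5+z,s=1.5))
E
```

```text
[ 545.1 -370.2] -49.02 [[-0.5, -0.2], [-0.4, -0.5], [-0.6, -0.4], [0.3, -0.3], [1.0, 1.2]]
in tray -2.0 31.6 0.0 [[-0.8, -0.5], [0.9, -0.4], [-0.0, 2.7]]
in tray -0.5 -60.9 0.4 [[5.8, 1.0], [-0.7, -0.7], [-0.9, -1.1], [0.2, 0.6]]
```

>>> move_arm(
  jaw=[1,1,1,1,1,1,1,1],
  slide=[
    [0.05,-0.1,2.0],
    [0,0,2.0],
    [0,0,2.0],
    [0,0,1.4],
    [0,0,0.4],
    [0,0,0],
    [0,0,0],
    [0,0,0],
  ],
  twist=[
    [0,0,0],
    [0,0,0],
    [0,0,0],
    [0,0,0],
    [0,0,0],
    [0,0,0],
    [0,0,0],
    [0,0,0],
  ],
)

```text
time: 33.38
ee_pos: [571.0, -352.0, 82.1]
tcp_rot: [-179.8, 0.0, -139.0]
wrist_force: [-0.8, -0.1, -2.1]
finger_gap: 0.146
```

>>> move_arm(
  jaw=[1,1,1,1,1],
  slide=[
    [0,0,0.1],
    [0,0,0.1],
    [0,0,0],
    [0,0,0],
    [0,0,0],
  ],
  twist=[
    [0,0,0],
    [0,0,0],
    [0,0,0],
    [0,0,0],
    [0,0,0],
  ],
)

```text
time: 33.8
ee_pos: [570.1, -351.6, 78.6]
tcp_rot: [-180.0, 0.0, -139.0]
wrist_force: [0.1, 0.8, -2.6]
finger_gap: 0.148
```

>>> move_arm(
  jaw=[1,1,1,1,1],
  slide=[
    [0,0,0.1],
    [0,0,0.1],
    [0,0,0],
    [0,0,0],
    [0,0,0],
  ],
  twist=[
    [0,0,0],
    [0,0,0],
    [0,0,0],
    [0,0,0],
    [0,0,0],
  ],
)

```text
time: 34.22
ee_pos: [570.0, -351.5, 76.4]
tcp_rot: [180.0, -0.0, -139.0]
wrist_force: [-0.0, -0.0, -2.3]
finger_gap: 0.149
```

>>> move_arm(
  jaw=[1,1,1,1,1],
  slide=[
    [0,0,0.1],
    [0,0,0.1],
    [0,0,0.05],
    [0,0,0],
    [0,0,0],
  ],
  twist=[
    [0,0,0],
    [0,0,0],
    [0,0,0],
    [0,0,0],
    [0,0,0],
  ],
)

```text
time: 34.63
ee_pos: [570.0, -351.5, 73.9]
tcp_rot: [180.0, -0.0, -139.0]
wrist_force: [-1.0, 0.3, -2.8]
finger_gap: 0.147
```

>>> move_arm(
  jaw=[1,1,1,1],
  slide=[
    [0,0,0.05],
    [0,0,0],
    [0,0,0],
    [0,0,0],
  ],
  twist=[
    [0,0,0],
    [0,0,0],
    [0,0,0],
    [0,0,0],
  ],
)

```text
time: 34.97
ee_pos: [570.1, -351.6, 73.9]
tcp_rot: [180.0, -0.0, -139.0]
wrist_force: [-3.0, 0.9, 1.5]
finger_gap: 0.149
```

Contact with the floor. I release box 2 and go for box 1.

>>> move_arm(
  jaw=[4,4,4,4,4,5,5,5,5,5,5,5,5,5,5,5],
  slide=[
    [0,0,0],
    [0,0,0],
    [0,0,0],
    [0,0,-1.5],
    [0,0,-2.5],
    [0,0,-3],
    [0,0,-3],
    [0,0,0],
    [0,0,0],
    [0,0,0],
    [0,0,0],
    [0,0,0],
    [0,0,0],
    [0,0,0],
    [0,0,0],
    [0,0,0],
  ],
  twist=[
    [0,0,0],
    [0,0,0],
    [0,0,0],
    [0,0,0],
    [0,0,0],
    [0,0,0],
    [0,0,0],
    [0,0,-0.119],
    [0,0,-0.119],
    [0,0,-0.119],
    [0,0,-0.119],
    [0,0,-0.119],
    [0,0,-0.119],
    [0,0,-0.119],
    [0,0,-0.12],
    [0,0,-0.12],
  ],
)

```text
time: 36.3
ee_pos: [570.3, -351.8, 174.9]
tcp_rot: [-179.9, -0.1, -77.2]
wrist_force: [0.2, 0.4, 1.0]
finger_gap: 0.535
```

>>> move_arm(
  jaw=[5,5,5,5,5,5,5,5,5,5,5,5,5,5],
  slide=[
    [-3.58,-1.49,0],
    [-3.58,-1.49,0],
    [-3.58,-1.49,0],
    [-3.58,-1.49,0],
    [-3.58,-1.49,0],
    [-3.58,-1.49,0],
    [-3.58,-1.49,0],
    [-3.58,-1.49,0.6],
    [-3.58,-1.49,0.6],
    [-3.58,-1.49,0.8],
    [-3.6,-1.49,1.0],
    [0,0,0],
    [0,0,0],
    [0,0,0],
  ],
  twist=[
    [0,0,0],
    [0,0,0],
    [0,0,0],
    [0,0,0],
    [0,0,0],
    [0,0,0],
    [0,0,0],
    [0,0,0],
    [0,0,0],
    [0,0,0],
    [0,0,0],
    [0,0,0],
    [0,0,0],
    [0,0,0],
  ],
)

```text
time: 37.47
ee_pos: [645.3, 68.3, 144.5]
tcp_rot: [-179.9, -0.0, -77.5]
wrist_force: [0.7, 0.4, 0.0]
finger_gap: 0.532
```

```bash
python3 - <<'E'
from h import *
plan(644.4,69,69,-77.5)
c,p=shot('w10.png'); 
im=c['color'].copy(); wire(im,c,p,(644.4,69,np.radians(12.5)),s=1,z0=-3.4)
o=env.camera('top')
save(np.vstack([im,cv2.resize(o['color'][100:230,200:400],(512,200))]),'m3.png')
E
```

```text
at [645.3  68.3 144.5] [-179.9   -0.   -77.5] twist z -0.0 slide cm in new frame [-0.09  0.07  7.55]
```

View pics/m3.png

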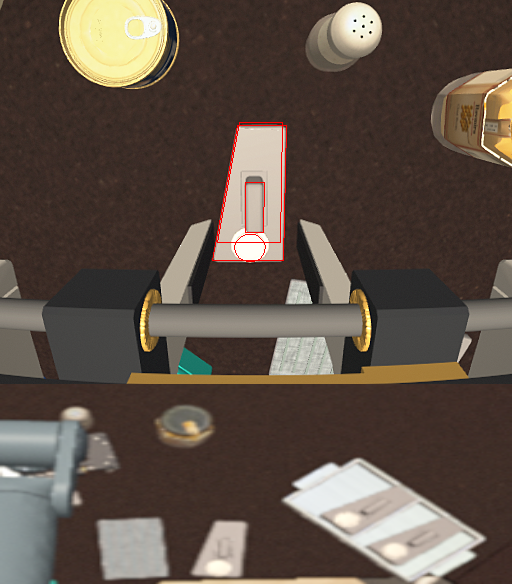

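Box 1's wireframe matches. Box 2 is in the left compartment beside the divider. Grasping box 1.

>>> move_arm(
  jaw=[5,5,5,5,5,5,1,1,1,1,1,1,1,1],
  slide=[
    [0,0,2.0],
    [0,0,2.0],
    [0,0,2.0],
    [0,0,1.0],
    [0,0,0.5],
    [0,0,0],
    [0,0,0],
    [0,0,0],
    [0,0,0],
    [0,0,0],
    [0,0,0],
    [0,0,0],
    [0,0,0],
    [0,0,0],
  ],
  twist=[
    [0,0,0],
    [0,0,0],
    [0,0,0],
    [0,0,0],
    [0,0,0],
    [0,0,0],
    [0,0,0],
    [0,0,0],
    [0,0,0],
    [0,0,0],
    [0,0,0],
    [0,0,0],
    [0,0,0],
    [0,0,0],
  ],
)

```text
time: 38.73
ee_pos: [645.1, 68.8, 68.8]
tcp_rot: [-180.0, 0.0, -77.5]
wrist_force: [0.1, 1.0, 1.9]
finger_gap: 0.147
```

>>> move_arm(
  jaw=[1,1,1,1,1,1,1],
  slide=[
    [0,0,-1],
    [0,0,-2],
    [0,0,-3],
    [0,0,-3],
    [0,0,0],
    [0,0,0],
    [0,0,0],
  ],
  twist=[
    [0,0,0],
    [0,0,0],
    [0,0,0],
    [0,0,0],
    [0,0,0],
    [0,0,0],
    [0,0,0],
  ],
)

```text
time: 39.32
ee_pos: [643.7, 68.6, 156.7]
tcp_rot: [179.8, 0.0, -77.5]
wrist_force: [0.5, -0.3, -3.6]
finger_gap: 0.151
```

>>> move_arm(
  jaw=[1,1,1,1,1,1,1,1,1,1,1,1,1,1,1,1,1,1,1],
  slide=[
    [0,0,0],
    [0,0,0],
    [0,0,0],
    [0,0,0],
    [0,0,0],
    [0,0,0],
    [0,0,0],
    [0,0,0],
    [0,0,0],
    [0,0,0],
    [0,0,0],
    [0,0,0],
    [0,0,0],
    [0,0,0],
    [0,0,0],
    [0,0,0],
    [0,0,0],
    [0,0,0],
    [0,0,0],
  ],
  twist=[
    [0,0,-0.1217],
    [0,0,-0.1217],
    [0,0,-0.1217],
    [0,0,-0.1217],
    [0,0,-0.1217],
    [0,0,-0.1217],
    [0,0,-0.1217],
    [0,0,-0.1217],
    [0,0,-0.1217],
    [0,0,-0.1217],
    [0,0,-0.1217],
    [0,0,-0.1217],
    [0,0,-0.1217],
    [0,0,-0.1217],
    [0,0,-0.1217],
    [0,0,-0.1217],
    [0,0,-0.1217],
    [0,0,0],
    [0,0,0],
  ],
)

```text
time: 40.9
ee_pos: [643.5, 68.6, 155.9]
tcp_rot: [-179.8, 0.2, 40.8]
wrist_force: [-0.1, 0.8, -3.2]
finger_gap: 0.149
```

```bash
python3 - <<'E'
from h import *
plan(611.7,-312.7,158,41)
print(env.get_obs()['joint_positions'].round(1))
E
```

```text
at [643.5  68.6 155.9] [-179.8    0.2   40.8] twist z -0.003 slide cm in new frame [-27.42  26.69  -0.21]
[ -3.9  17.9  92.7  -0.   69.7 -44.8]
```

>>> move_arm(
  jaw=[1,1,1,1,1,1,1,1,1,1,1,1,1,1],
  slide=[
    [-2.74,2.67,0],
    [-2.74,2.67,0],
    [-2.74,2.67,0],
    [-2.74,2.67,0],
    [-2.74,2.67,0],
    [-2.74,2.67,0],
    [-2.74,2.67,0],
    [-2.74,2.67,0],
    [-2.74,2.67,0],
    [-2.76,2.66,0],
    [0,0,0],
    [0,0,0],
    [0,0,0],
    [0,0,0],
  ],
  twist=[
    [0,0,-0.003],
    [0,0,0],
    [0,0,0],
    [0,0,0],
    [0,0,0],
    [0,0,0],
    [0,0,0],
    [0,0,0],
    [0,0,0],
    [0,0,0],
    [0,0,0],
    [0,0,0],
    [0,0,0],
    [0,0,0],
  ],
)

```text
time: 42.07
ee_pos: [614.1, -311.3, 157.6]
tcp_rot: [-179.9, 0.0, 41.2]
wrist_force: [-0.3, -0.1, -2.6]
finger_gap: 0.145
```

```bash
python3 - <<'E'
from h import *
plan(611.7,-312.7,77.5,41)
c,p=shot('w11.png',s=1.5)
E
```

```text
at [ 614.1 -311.3  157.6] [-179.9    0.    41.2] twist z 0.004 slide cm in new frame [-0.27 -0.05  8.01]
```

View pics/w11.png

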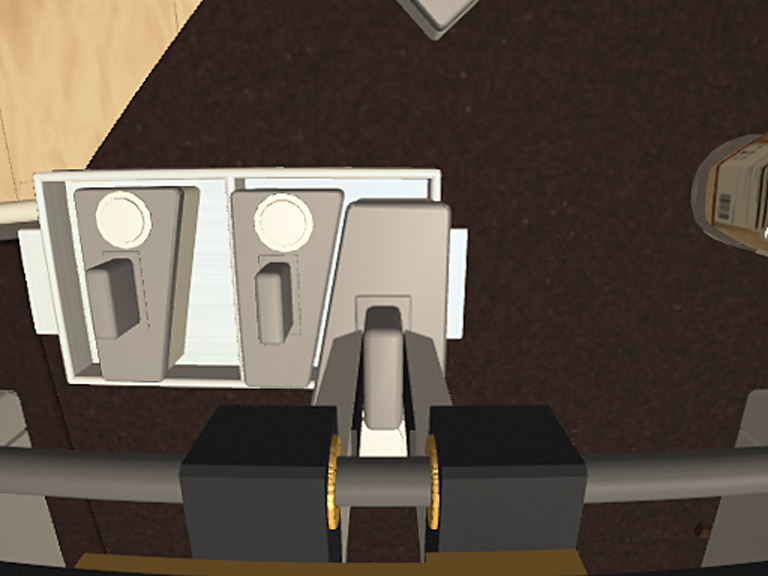

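Box 2 lies along the divider: lid corners (232,190), (343,190), (312,386), (245,386). The held box 1's end runs (348,204) to (450,204). Rim corners: (35,174), (440,170), (69,384).

```bash
python3 - <<'E'
from h import *
c,p=load('w11.png')
uv=np.array([(34.5,174),(440.5,170),(69,384.5),(229,174)])/1.5
P=np.array([(-70,-123,30),(-70,123,30),(70,-123,30),(-67,0,30)],float)
z=-3.4
r=least_squares(lambda q:(proj(c,tf(q,P+[0,0,z]),p)-uv).ravel(),[545,-365,-.85],x_scale=[10,10,.1]);q=r.x
print(q[:2].round(1),np.degrees(q[2]).round(2),r.fun.reshape(-1,2).round(1).tolist())
def rep(b,rb):
    t=q[2];d=b[:2]-q[:2];print('in tray',(d@[np.cos(t),np.sin(t)]).round(1),(d@[-np.sin(t),np.cos(t)]).round(1),np.degrees(b[2]-t).round(1),rb.tolist())
rep(p[0],np.zeros(1)) 
rep(*fit(c,p,dict(TL=(348,204),TR=(450,204)),(612,-312,2.29),z0=88+z,s=1.5))
rep(*fit(c,p,dict(BR=(232,190),BL=(343,190),TR=(245,386),TL=(312,386)),(570,-350,-.85),z0=5+z,s=1.5))
rep(*fit(c,p,dict(BR=(75,188),BL=(184,188),TR=(103,381),TL=(170,381)),(500,-409,-.85),z0=5+z,s=1.5))
E
```

```text
[ 547.3 -371.3] -48.96 [[-0.5, -0.2], [-0.5, -0.1], [0.6, -0.6], [0.4, 0.7]]
in tray -1.4 89.8 9077.0 [0.0]
in tray 0.3 90.5 180.3 [[-0.3, 0.0], [0.4, 0.0]]
in tray 0.8 30.9 0.2 [[-0.9, 0.4], [1.1, -0.1], [1.0, -0.3], [-1.2, 0.1]]
in tray -1.1 -60.6 -0.2 [[0.8, 0.6], [-0.5, -0.3], [1.6, -0.8], [-3.0, 0.3]]
```

Box 1 needs 3 mm towards the divider, then down.

>>> move_arm(
  jaw=[1,1,1,1,1,1,1,1,1],
  slide=[
    [-0.3,0,0],
    [0,0,2.0],
    [0,0,2.0],
    [0,0,1.6],
    [0,0,0],
    [0,0,0],
    [0,0,0],
    [0,0,0],
    [0,0,0],
  ],
  twist=[
    [0,0,0.003],
    [0,0,0],
    [0,0,0],
    [0,0,0],
    [0,0,0],
    [0,0,0],
    [0,0,0],
    [0,0,0],
    [0,0,0],
  ],
)

```text
time: 42.87
ee_pos: [612.8, -315.3, 104.3]
tcp_rot: [179.8, -0.0, 41.0]
wrist_force: [-0.3, -0.4, -2.4]
finger_gap: 0.145
```

```bash
python3 - <<'E'
from h import *
for k in range(3):
    p=pose(); T=np.array([545.2,-370.4]);t=np.radians(-49);d=p[0][:2]-T
    print(p,(d@[np.cos(t),np.sin(t)]).round(1),(d@[-np.sin(t),np.cos(t)]).round(1)); c=env.camera('top')
save(cv2.resize(c['color'][100:230,200:400],(800,520),interpolation=cv2.INTER_CUBIC),'t2.png')
E
```

```text
(array([ 612.82684734, -315.27383291,  104.2516792 ]), array([ 1.79843350e+02, -3.44128323e-02,  4.10282975e+01])) 2.8 87.2
(array([ 612.65591509, -315.2133622 ,  103.95315721]), array([ 1.79869520e+02, -2.84947547e-02,  4.10213188e+01])) 2.6 87.1
(array([ 612.46473427, -315.14441093,  103.62604753]), array([ 1.79901545e+02, -2.10845181e-02,  4.10198405e+01])) 2.4 87.0
```

>>> move_arm(
  jaw=[1,1,1,1,1,1,1],
  slide=[
    [0,-0.25,0],
    [0,0,0],
    [0,0,0],
    [0,0,0],
    [0,0,0],
    [0,0,0],
    [0,0,0],
  ],
  twist=[
    [0,0,0],
    [0,0,0],
    [0,0,0],
    [0,0,0],
    [0,0,0],
    [0,0,0],
    [0,0,0],
  ],
)

```text
time: 43.6
ee_pos: [610.3, -313.0, 102.4]
tcp_rot: [-180.0, 0.0, 41.0]
wrist_force: [0.6, 0.3, -3.4]
finger_gap: 0.144
```

```bash
python3 - <<'E'
from h import *
for k in range(2):
    p=pose(); T=np.array([545.2,-370.4]);t=np.radians(-49);d=p[0][:2]-T
    print(p,(d@[np.cos(t),np.sin(t)]).round(1),(d@[-np.sin(t),np.cos(t)]).round(1)); env.camera('top')
E
```

```text
(array([ 610.33531782, -312.95299675,  102.43137304]), array([-1.79997786e+02,  1.27941512e-05,  4.10171718e+01])) -0.6 86.8
(array([ 610.34948919, -312.94636146,  102.42187292]), array([-1.79998179e+02, -1.23299170e-03,  4.10156828e+01])) -0.6 86.9
```

>>> move_arm(
  jaw=[1,1,1,1,1,1,1],
  slide=[
    [0,0,0.7],
    [0,0,0.7],
    [0,0,0.6],
    [0,0,0.5],
    [0,0,0],
    [0,0,0],
    [0,0,0],
  ],
  twist=[
    [0,0,0],
    [0,0,0],
    [0,0,0],
    [0,0,0],
    [0,0,0],
    [0,0,0],
    [0,0,0],
  ],
)

```text
time: 44.28
ee_pos: [610.5, -313.0, 77.6]
tcp_rot: [180.0, -0.0, 41.0]
wrist_force: [0.1, -0.3, -2.8]
finger_gap: 0.147
```

>>> move_arm(
  jaw=[1,1,1,1,1],
  slide=[
    [0,0,0.1],
    [0,0,0.1],
    [0,0,0],
    [0,0,0],
    [0,0,0],
  ],
  twist=[
    [0,0,0],
    [0,0,0],
    [0,0,0],
    [0,0,0],
    [0,0,0],
  ],
)

```text
time: 44.7
ee_pos: [610.4, -312.9, 75.6]
tcp_rot: [180.0, -0.0, 41.0]
wrist_force: [-0.0, -0.9, -3.1]
finger_gap: 0.15
```

>>> move_arm(
  jaw=[1,1,1,1,1],
  slide=[
    [0,0,0.1],
    [0,0,0.05],
    [0,0,0],
    [0,0,0],
    [0,0,0],
  ],
  twist=[
    [0,0,0],
    [0,0,0],
    [0,0,0],
    [0,0,0],
    [0,0,0],
  ],
)

```text
time: 45.12
ee_pos: [610.3, -312.9, 73.9]
tcp_rot: [-180.0, 0.0, 41.0]
wrist_force: [0.2, 0.1, -2.6]
finger_gap: 0.146
```

Release at floor height and go to box 4.

>>> move_arm(
  jaw=[3,3,3,3,3,5,5,5,5,5,5,5,5,5],
  slide=[
    [0,0,0],
    [0,0,0],
    [0,0,0],
    [0,0,-1.5],
    [0,0,-2.5],
    [0,0,-3],
    [0,0,-3],
    [0,0,0],
    [0,0,0],
    [0,0,0],
    [0,0,0],
    [0,0,0],
    [0,0,0],
    [0,0,0],
  ],
  twist=[
    [0,0,0],
    [0,0,0],
    [0,0,0],
    [0,0,0],
    [0,0,0],
    [0,0,0],
    [0,0,0],
    [0,0,-0.108],
    [0,0,-0.108],
    [0,0,-0.108],
    [0,0,-0.108],
    [0,0,-0.109],
    [0,0,-0.109],
    [0,0,-0.109],
  ],
)

```text
time: 46.28
ee_pos: [610.7, -313.2, 175.8]
tcp_rot: [179.9, 0.1, 84.8]
wrist_force: [-0.0, -0.6, -0.5]
finger_gap: 0.532
```

>>> move_arm(
  jaw=[5,5,5,5,5,5,5,5,5,5],
  slide=[
    [2.45,-2.3,0],
    [2.45,-2.3,0],
    [2.45,-2.3,0.5],
    [2.45,-2.3,0.5],
    [2.45,-2.3,1],
    [2.46,-2.3,1],
    [0,0,0],
    [0,0,0],
    [0,0,0],
    [0,0,0],
  ],
  twist=[
    [0,0,0],
    [0,0,0],
    [0,0,0],
    [0,0,0],
    [0,0,0],
    [0,0,0],
    [0,0,0],
    [0,0,0],
    [0,0,0],
    [0,0,0],
  ],
)

```text
time: 47.12
ee_pos: [488.7, -154.8, 145.8]
tcp_rot: [179.8, 0.1, 84.5]
wrist_force: [0.4, -0.9, 0.1]
finger_gap: 0.535
```

```bash
python3 - <<'E'
from h import *
c,p=load('w3.png')
q,r=fit(c,p,dict(TL=(407,100),TR=(509,112),BR=(467,402),BL=(324,389),F1=(423,328)),(489,-152,-.1),z0=-3.4);print(q[:2],np.degrees(q[2]))
plan(q[0],q[1],69,np.degrees(q[2])+90)
c,p=shot('w12.png'); im=c['color'].copy(); wire(im,c,p,q,s=1,z0=-3.4)
o=env.camera('top')
save(np.vstack([im,cv2.resize(o['color'][100:230,200:400],(512,200))]),'m4.png')
# code check of box4 in the top view against the first one
a=cv2.resize(cv2.cvtColor(cv2.imread('pics/top1.png'),cv2.COLOR_BGR2GRAY),(200,130)).astype(int)
b=cv2.cvtColor(o['color'][105:235,200:400],cv2.COLOR_RGB2GRAY).astype(int)
print(abs(a-b)[83:122,70:100].mean(), abs(a-b)[83:122,35:65].mean())
E
```

```text
[ 486.42615345 -154.0738556 ] -5.624435628568578
at [ 488.7 -154.8  145.8] [1.798e+02 1.000e-01 8.450e+01] twist z 0.002 slide cm in new frame [ 0.05 -0.23  7.68]
63.136752136752136 5.859829059829059
```

```bash
python3 - <<'E'
from h import *
c,p=load('w12.png'); g=cv2.cvtColor(c['color'],cv2.COLOR_RGB2GRAY)
C=np.array([(60,14),(60,-26),(-60,-26),(-60,38)],float)
best=[]
m=(g>110)&(np.arange(384)[:,None]<265)
from itertools import product
L40=np.c_[C,[36.6]*4];L0=np.c_[C,[-3.4]*4]
for dx,dy,da in product(range(-12,13,2),range(-12,13,2),(-6,-3,0,3,6)):
    q=(486.4+dx,-154+dy,np.radians(-5.6+da))
    a=np.zeros(g.shape,np.uint8)
    cv2.fillPoly(a,[np.round(proj(c,tf(q,L40),p)).astype(int)],1)
    b=cv2.dilate(a,np.ones((9,9)))-a; rows=(np.arange(384)[:,None]<265)&(np.abs(np.arange(512)[None]-255)<75)
    best.append((m[(a>0)&rows].mean()-m[(b>0)&rows].mean(),dx,dy,da))
best.sort();print(best[-4:], [x for x in best if x[1:]==(0,0,0)])
print((g[100:270:14,180:330:10]))
E
```

```text
[(np.float64(0.8579304674653512), 0, 2, 0), (np.float64(0.8681465919701213), 0, 0, 0), (np.float64(0.9097754479033237), 2, 2, 0), (np.float64(0.9395212710084033), 2, 0, 0)] [(np.float64(0.8681465919701213), 0, 0, 0)]
[[232 233 227 232 228 231 234 233 239 231 234 239  88  90  95]
 [234 240 249  36  28  40  45  47  46  49  53  48  50  44  52]
 [ 49  47  51  47  50 217 218 233 255 255 223 223 231  50  45]
 [ 47  50  50  49  46 219 220 255 255 255 255 225  84  49  46]
 [ 56  47  48  56  48 219 220 255 255 255 222 226  53  47  43]
 [ 47  47  46  47  49 218 220 229 239 194 225 232  41  48  48]
 [ 48  49  43  43  51 218 221 177 232 188 225  49  45  51  47]
 [ 48  45  48  49  49 220 220 177 232 194 226  46  51  46  49]
 [ 48  47  44  48  48 219 220 180 229 207 234  43  44  45  47]
 [ 51  77 115  28  48 222 220 184 224 226  34  46  16 115  84]
 [ 48 115 113  30  45 223 221 223 225 226  45  48  24 114 115]
 [114 114  16  29  42 228 223 224 226 237  48  43  23  22 114]
 [114 113  30  44  46  47  47  51  55  45  49  48  47  27 114]]
```

The silhouette match puts box 4 at (488,-154), unmoved. Grasping it.

>>> move_arm(
  jaw=[5,5,5,5,5,5,1,1,1,1,1,1,1,1],
  slide=[
    [0,0,2.0],
    [0,0,2.0],
    [0,0,2.0],
    [0,0,1.0],
    [0,0,0.6],
    [0,0,0],
    [0,0,0],
    [0,0,0],
    [0,0,0],
    [0,0,0],
    [0,0,0],
    [0,0,0],
    [0,0,0],
    [0,0,0],
  ],
  twist=[
    [0,0,0],
    [0,0,0],
    [0,0,0],
    [0,0,0],
    [0,0,0],
    [0,0,0],
    [0,0,0],
    [0,0,0],
    [0,0,0],
    [0,0,0],
    [0,0,0],
    [0,0,0],
    [0,0,0],
    [0,0,0],
  ],
)

```text
time: 48.38
ee_pos: [487.3, -153.4, 68.3]
tcp_rot: [180.0, 0.0, 84.5]
wrist_force: [-0.1, 0.7, 3.2]
finger_gap: 0.146
```

>>> move_arm(
  jaw=[1,1,1,1,1,1,1,1,1],
  slide=[
    [0,0,-1],
    [0,0,-2],
    [0,0,-3],
    [0,0,-3],
    [0,0,0],
    [0,0,0],
    [0,0,0],
    [0,0,0],
    [0,0,0],
  ],
  twist=[
    [0,0,0],
    [0,0,0],
    [0,0,0],
    [0,0,0],
    [0,0,-0.07],
    [0,0,-0.07],
    [0,0,0],
    [0,0,0],
    [0,0,0],
  ],
)

```text
time: 49.13
ee_pos: [486.6, -153.0, 157.4]
tcp_rot: [-179.9, -0.0, 92.4]
wrist_force: [1.0, 0.4, -2.7]
finger_gap: 0.149
```

```bash
python3 - <<'E'
from h import *
plan(493.2,-41,80,92.7)
E
```

```text
at [ 486.6 -153.   157.4] [-179.9   -0.    92.4] twist z -0.005 slide cm in new frame [11.16  1.19  7.74]
```

>>> move_arm(
  jaw=[1,1,1,1,1,1,1,1,1,1,1,1,1,1],
  slide=[
    [2.8,0.3,0],
    [2.8,0.3,0],
    [2.8,0.3,0],
    [2.7,0.2,0],
    [0,0,0],
    [0,0,2],
    [0,0,2],
    [0,0,2],
    [0,0,1.2],
    [0,0,0.5],
    [0,0,0],
    [0,0,0],
    [0,0,0],
    [0,0,0],
  ],
  twist=[
    [0,0,0],
    [0,0,0],
    [0,0,0],
    [0,0,0],
    [0,0,0],
    [0,0,0],
    [0,0,0],
    [0,0,0],
    [0,0,0],
    [0,0,0],
    [0,0,0],
    [0,0,0],
    [0,0,0],
    [0,0,0],
  ],
)

```text
time: 50.3
ee_pos: [494.0, -42.3, 82.1]
tcp_rot: [179.9, 0.0, 92.5]
wrist_force: [-0.1, -0.1, -2.3]
finger_gap: 0.149
```

>>> move_arm(
  jaw=[1,1,1,1,1],
  slide=[
    [0,0,0.1],
    [0,0,0.1],
    [0,0,0],
    [0,0,0],
    [0,0,0],
  ],
  twist=[
    [0,0,0],
    [0,0,0],
    [0,0,0],
    [0,0,0],
    [0,0,0],
  ],
)

```text
time: 50.72
ee_pos: [493.1, -41.9, 79.0]
tcp_rot: [180.0, 0.0, 92.5]
wrist_force: [-0.7, 0.7, -1.7]
finger_gap: 0.147
```

>>> move_arm(
  jaw=[1,1,1,1,1],
  slide=[
    [0,0,0.1],
    [0,0,0.1],
    [0,0,0],
    [0,0,0],
    [0,0,0],
  ],
  twist=[
    [0,0,0],
    [0,0,0],
    [0,0,0],
    [0,0,0],
    [0,0,0],
  ],
)

```text
time: 51.13
ee_pos: [493.1, -41.9, 76.9]
tcp_rot: [-180.0, -0.0, 92.5]
wrist_force: [0.3, 0.3, -2.8]
finger_gap: 0.149
```

>>> move_arm(
  jaw=[1,1,1,1,1],
  slide=[
    [0,0,0.1],
    [0,0,0.1],
    [0,0,0.05],
    [0,0,0],
    [0,0,0],
  ],
  twist=[
    [0,0,0],
    [0,0,0],
    [0,0,0],
    [0,0,0],
    [0,0,0],
  ],
)

```text
time: 51.55
ee_pos: [493.1, -41.9, 74.4]
tcp_rot: [180.0, -0.0, 92.5]
wrist_force: [0.3, -0.3, -2.6]
finger_gap: 0.149
```

>>> move_arm(
  jaw=[4,4,4,4,4,4,4,4,4,4,4,4,4,4,4,4],
  slide=[
    [0,0,0],
    [0,0,0],
    [0,0,0],
    [0,0,-1.5],
    [0,0,-2.5],
    [0,0,-3],
    [0,0,-3],
    [0,0,-3],
    [0,0,-3],
    [0,0,-3],
    [0,0,-3],
    [0,0,-3],
    [0,0,0],
    [0,0,0],
    [0,0,0],
    [0,0,0],
  ],
  twist=[
    [0,0,0],
    [0,0,0],
    [0,0,0],
    [0,0,0],
    [0,0,0],
    [0,0,0],
    [0,0,0],
    [0,0,0],
    [0,0,0],
    [0,0,0],
    [0,0,0],
    [0,0,0],
    [0,0,0],
    [0,0,0],
    [0,0,0],
    [0,0,0],
  ],
)

```text
time: 52.88
ee_pos: [492.4, -41.7, 322.6]
tcp_rot: [-179.8, -0.1, 92.5]
wrist_force: [-0.3, 1.5, 0.7]
finger_gap: 0.428
```

>>> move_arm(
  jaw=[4,4,4,4,4,4,4,4,4],
  slide=[
    [-3.3,1.8,0],
    [-3.3,1.8,0],
    [-3.3,1.8,0],
    [-3.3,1.8,0],
    [-3.3,1.8,0],
    [-3.3,1.8,0],
    [0,0,0],
    [0,0,0],
    [0,0,0],
  ],
  twist=[
    [0,0,0],
    [0,0,0],
    [0,0,0],
    [0,0,0],
    [0,0,0],
    [0,0,0],
    [0,0,0],
    [0,0,0],
    [0,0,0],
  ],
)

```text
time: 53.63
ee_pos: [609.2, -234.4, 322.7]
tcp_rot: [-179.9, -0.1, 92.5]
wrist_force: [0.5, -0.2, 0.3]
finger_gap: 0.424
```

```bash
python3 - <<'E'
from h import *
c,p=shot('w13.png'); print(p)
im=cv2.resize(c['color'],(800,600),interpolation=cv2.INTER_CUBIC)
t=env.camera('top')['color'][105:235,200:360]
im[400:600,:246]=cv2.resize(t,(246,200)); save(im,'fin.png')
E
```

```text
(array([ 609.2143652 , -234.41815871,  322.72107101]), array([-1.79860860e+02, -1.10559702e-01,  9.25269980e+01]))
```

View pics/fin.png

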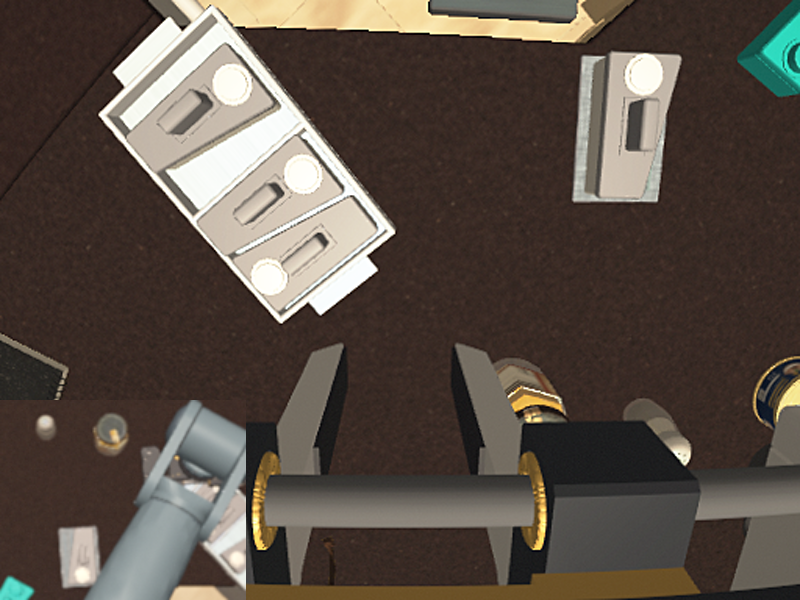

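The last view shows all three sound boxes flat in the tray: box 3 alone at (203,104), boxes 2 and 1 head to tail at (272,190) and (315,250) with gaps all round. Box 4 stands on the mat at (630,125). All four buttons are down and the bystanders stand where they were. Handing in.

```bash
python3 -c "
from workcell import env
print(env.close_job())"
```

```text
the job is handed in; nothing more can be done
None
```

The job is handed in, at about 54 s of the 210 s allowed. All four boxes present were pressed until they clicked, and each is where its seal says it should be.

| Box (by starting place) | Highest force read | Seal | Now |
|---|---|---|---|
| Left of the rear row | 8.5 N | sound | tray, left compartment, head to tail with the middle one |
| Middle of the rear row | 7.0 N | sound | tray, left compartment, along the divider |
| Right of the rear row | 7.6 N | sound | tray, right compartment, alone |
| Front | 2.6 N | weak | standing on the drying mat |

- **Last look:** the final picture showed all four buttons down, the three tray boxes flat with gaps round them, and the fourth upright near the middle of the mat. The jar, shaker, tin and the blue and turquoise look-alikes were not touched.
- **Forces read low:** the sound boxes read 7 to 8.5 N rather than 9 to 10 N. Force was only read at the end of each 0.5 mm step, so I missed the exact peak, but weak and sound were clearly apart.
- **Height disagreement:** heights from the wrist camera came out about 3 mm low. I went by the heights felt in pressing, gripping and setting down, which agreed with the text within about 1 mm.
- **Not felt at release:** the last tray box and the mat box were let go at the expected height, within about 0.1 mm by the grip reading, but without a contact force first. I checked them by picture only and saw no tilt.

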